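# Stand the specimen vial under the lens and wind the stage up

## Task

Stand the yellow-capped specimen vial upright in the ring on the inspection stand's stage, setting it down gently while the stage is still down and without knocking the lens head above it. Then wind the red-handled crank clockwise until the stage is all the way up, and let go. Leave the other two vials standing where they are.

Things in the scene. Friction and masses are not known exactly. Their poses are not given: they have to be found in the camera images.
- vial_yellow: the vial to load: white plastic cylinder 40 mm in diameter with a yellow screw cap (same diameter, the top 25 mm); 120 mm tall overall, about 0.13 kg. Stands upright on the bench. Origin at the centre of its underside, z along its axis towards the cap
- vial_blue: a like vial with a blue cap, standing near the yellow one; to be left alone. Origin at the centre of its underside
- vial_red: a like vial with a red cap, standing near the others; to be left alone. Origin at the centre of its underside
- stand: white inspection stand, fixed. Origin on the bench straight below the ring; x to its rear (away from the robot, within 0.2 rad), y to its left, z up. Base 50 mm high, x -110 to 140, y -65 to 65 mm; crank housing 45 mm high beside it, x -145 to 5, y -65 to -205 mm. A column (44 x 50 mm) at x 96 to 140 mm carries the lens head
- lens_head: fixed above the ring; origin and axes of the stand. Black lens tube, 50 mm diameter, on the ring's axis, lower end 295 mm above the bench; from 345 mm up a white housing 58 mm wide, from x = -35 mm back. A seated vial's cap is 85 mm below the tube (stage down): no room for a gripper pointing straight down; one leaning back to the stand's front (-x) by 40 degrees fits
- ring_seat (a point): centre of the ring on the upper face of the stage plate, on which the vial's underside rests; it rises with the stage. Plate 100 x 100 x 8 mm, black. Ring: aluminium, standing 26 mm above the plate, bore 46 mm, outer diameter 56 mm. 90 mm above the bench with the stage fully down, 140 mm fully up. z up
- stage (a joint): height of the stage above its lowest position, 0 to 0.05 m; driven by the crank, 25 mm per turn; it stays where it is left
- crank (a joint): angle of the crank, 0 to 12.57 rad (two turns, a stop at each end), growing clockwise seen from above; starts at 0 to 1.2. At 0 and after each full turn its arm points along the stand's +x. Turning takes about 2 to 3 N at the handle
- crank_axis (a point): point on the crank's vertical axis at the height of point crank_handle, 98 mm above the bench; at x = -70, y = -170 mm in the stand's frame
- crank_handle (a point): the grip point on the crank's red upright handle, 98 mm above the bench and 45 mm from the crank's axis, travelling in a level circle. The handle is a cylinder 22 mm in diameter from 68 to 116 mm above the bench, which spins freely about its own upright axis, so a gripper need not turn with it
Things that resemble listed ones, but are neither listed nor needed, are in the scene too. Leave any pink or purple look-alike of the vial_yellow alone.

How it is judged:
On the way, in this order (a step that is already met when the one before it is completed fails the run):
1. the yellow-capped vial stands in the ring on the stage plate, let go, with the stage still down (horizontal distance between vial_yellow and ring_seat below 0.006 m and z of vial_yellow in the frame of ring_seat below 0.004 m and angle between vial_yellow's own z axis and vertical below 0.1 rad and contact force between the fingers and vial_yellow below 0.1 N and value of joint stage below 0.012 m), for 0.2 s.
2. the stage is wound all the way up with the vial in the ring (value of joint stage above 0.045 m and horizontal distance between vial_yellow and ring_seat below 0.006 m), for 0.2 s.
At the end, for the whole second after the job is handed in: The yellow-capped vial stands upright (within 0.1 rad) in the ring, within 6 mm of its centre and with its underside within 4 mm of the stage plate, at rest; the stage is at least 45 of its 50 mm up; the other two vials still stand within 30 mm of where they were (all of step 2 and z of vial_yellow in the frame of ring_seat below 0.004 m and angle between each of vial_yellow, vial_blue, vial_red's own z axis and vertical below 0.1 rad and linear speed of vial_yellow below 0.02 m/s and distance of each of vial_blue, vial_red from where it was at the start of the episode below 0.03 m); the robot touches nothing.
It fails at once if the lens head is knocked (more than 8 N) (contact force between anything else and lens_head above 8 N).
It fails at once if the vial is dropped into the ring (falls, let go, at more than 0.4 m/s) (horizontal distance between vial_yellow and ring_seat below 0.012 m and contact force between the fingers and vial_yellow below 0.5 N and linear speed of vial_yellow above 0.4 m/s).
It fails at once if the vial is rammed onto the stand (more than 40 N) (contact force between vial_yellow and stand above 40 N).
It fails at once if another vial is knocked over (angle between any of vial_blue, vial_red's own z axis and vertical above 0.5 rad).
It fails at once if another vial is moved away (distance of any of vial_blue, vial_red from where it was at the start of the episode above 0.03 m).
It also fails if it takes over 72 s, if anything falls off the work surface, if the arm or the gripper's body presses on something with over 40 N, if the wrist force passes 120 N, or if a joint passes its speed limit or range.

## Robot

A 7-joint arm with a two-finger parallel gripper is mounted at the origin on the work surface. World frame = base frame: x ahead of the robot, y to its left, z up, the work surface at z = 0. Lengths are in m, angles in rad, forces in N, time in s.
With the tool pointing down it reaches from about 0.4 to 0.85 m from the base axis. Payload 4.5 kg.
Tool frame: the origin (TCP) lies between the finger pads; the fingertips stand 19 mm ahead of it and the grasp point (between the pads) is the TCP; z points along the fingers, y is the direction in which the jaws open and shut (so a half turn about z gives the same grasp; the last joint's range is limited). The gripper opens to 88 mm and grips with 3 to 60 N. Pads are 18 mm wide; open, the fingers measure 123 mm over their backs; the gripper's body (75 mm by 187 mm) begins 45 mm behind the grasp point.
Start: joints at [-1.167, 0.689, -0.195, 1.565, 0.157, 0.902, -0.215], TCP at [0.226, 0.583, 0.258] pointing down, gripper open.
Joint ranges: [-3.01, 3.01], [-0.46, 2.08], [-1.47, 1.51], [0.13, 2.56], [-1, 4.14], [0.04, 2.09], [-2.66, 2.66]. Speed limits (rad/s): [2.57, 2.57, 3.14, 3.14, 3.14, 3.14, 3.14].

## Interface

Orientations are given as a unit quaternion [x, y, z, w].
In Python, from plant import status, snapshot, finish_job, cut_out, tip_of gives the robot as it stands. The module is installed in compiled form; this text tells all that it offers.
- The arm moves only by the tool carry_out, never from a script. Its arguments are lists of equal length, an entry for each row: "linear": the shift along the world's x, y, z in m, a list of three; "roll": the turn about the world's z in rad. A call has 1 to 8 rows; each row is the pose to reach, as a shift and turn from the pose measured when the call began; what a row does not reach only later rows make up. A row lasts 1/12 s, in which the tool goes at most 41.7 mm and 7.16 degrees, less where a joint would pass 70% of its speed; a pose out of reach is approached as far as the arm can. A call with a gripper value outside its range is refused whole. "gripper" is the opening, from 0 (shut) to 1 (fully open), set as the call begins (left out, the last holds). The fingers move at their own pace and stop on an object; "grip_force" is the grip in N (left out, the last holds). Time passes only in rows, so rows that repeat a pose let the fingers close. It gives the time, the measured TCP pose, the force and the opening at its end, in the units of the state.
- status.get_state(): the state, without advancing time (a new reading comes with each control period).
- snapshot(name): name is "side" or "top" or "wrist"; returns a dict with "img" (400x640x3 uint8, red, green, blue), "range_z" (400x640 float32, m along the optical axis (not along the pixel's ray), 0 where there is no reading), "fx", "fy", "cx", "cy" (pixels), "k1" (the pictures are not rectified: a ray, as slopes to the right and down, at radius r is drawn at 1 + k1 r^2 times it, then the intrinsics apply), "world_from_camera" (4x4, takes a point from camera to world coordinates). Camera axes: x right, y down, z forward; pixel columns grow to the right and rows downward; lengths in m; the calibration is good to about 2 mm. A picture is of the moment at which its call begins.
- finish_job(): hands the job in, once; it reports no verdict.
Trained networks look in a picture, given as the dict that the camera call returned (one of the last four; its "shot" number tells which), for a name from the list of things; names that differ only in an ending like _2 or _b are one class to them, and where a whole thing is asked for, a point or a joint stands for the part that bears it (a point fixed in the world has none). Each returns a list of dicts, best first, with "confidence" (0 to 1); they miss things now and then, are a little off and sometimes report something else, mostly with a low value. They report only what shows in the picture. A call takes as long as a camera call. They do not tell look-alikes from the thing itself.
- cut_out(picture, query): "region" (400x640 bool, what is visible of it) and "pixel" ([column, row] in pixels, amid what is visible of it).
- tip_of(picture, query): "pixel" ([column, row] in pixels: a listed point, or the origin of a listed thing).
The state is a dict: "clock": time; "q": joint angles; "qd": joint speeds; "joint_torque": joint torques, N m; "tool_pos": TCP position; "eef_rot": TCP orientation; "contact_force": force on the tool from outside, world axes, zero at the start; "moment": the same for the moment, N m; "opening": opening from 0.0 (shut) to 1.0 (fully open).
Only numpy, scipy, OpenCV 4.12 (cv2) and the standard library are available. Lean on these libraries where they do the work, as an engineer would, in place of code of your own. Each camera call takes 0.05 s, during which the arm holds its last target.

## Working session

There is one attempt and no reset: what is moved stays moved. The work goes in short steps, Python scripts to look and compute and a tool call to move; the robot and the scene stay as the last step left them, time stands still between calls to the robot, and variables do not carry over. Pictures are saved under pics/ and viewed, and the job is handed in when it is done.

Besides the shell and the picture viewer there is one more tool, called after ">>>" by a JSON object that holds its "op" and its "data". carry_out: Moves the arm, as the interface text tells. Its arguments: {"type":"object","properties":{"linear":{"type":"array"},"roll":{"type":"array"},"gripper":{"type":"number"},"grip_force":{"type":"number"}},"required":["linear","roll"]}

```bash
mkdir -p pics
cat > h.py <<'E'
import numpy as np, cv2
from plant import status, snapshot, finish_job, cut_out, tip_of
from scipy.spatial.transform import Rotation as R
def save(p,n): cv2.imwrite('pics/'+n+'.png',cv2.cvtColor(p['img'],cv2.COLOR_RGB2BGR))
def ray(p,u,v):
    a=np.array([[p['cx']*0+ (u-p['cx'])/p['fx'],(v-p['cy'])/p['fy']]])[0]
    s=a.copy()
    for _ in range(20): s=a/(1+p['k1']*(s@s))
    return np.array([s[0],s[1],1.])
def pt(p,u,v,z=None):
    d=p['range_z'][int(round(v)),int(round(u))] if z is None else z
    return (p['world_from_camera']@np.r_[ray(p,u,v)*d,1])[:3]
def atheight(p,u,v,h):
    T=p['world_from_camera'];d=T[:3,:3]@ray(p,u,v);o=T[:3,3]
    return o+d*(h-o[2])/d[2]
def cloud(p,mask=None):
    H,W=p['range_z'].shape
    if mask is None: mask=np.ones((H,W),bool)
    v,u=np.nonzero(mask&(p['range_z']>0)); z=p['range_z'][v,u]
    a=np.c_[(u-p['cx'])/p['fx'],(v-p['cy'])/p['fy']];s=a.copy()
    for _ in range(20): s=a/(1+p['k1']*(s**2).sum(1,keepdims=True))
    P=np.c_[s*z[:,None],z]; T=p['world_from_camera']
    return P@T[:3,:3].T+T[:3,3],u,v
E
python3 - <<'E'
from h import *
s=status.get_state()
print({k:np.round(v,3) for k,v in s.items()}); print(R.from_quat(s['eef_rot']).as_matrix().round(3))
for n in ['side','top','wrist']:
    p=snapshot(n); save(p,n+'0'); print(n,p['world_from_camera'].round(3).tolist(),p['fx'],p['k1'])
    for q in ['vial_yellow','vial_blue','vial_red','stand','lens_head','crank','ring_seat','crank_handle','crank_axis']:
        for f in (tip_of,cut_out):
            try:
                for r in f(p,q)[:3]:
                    u,v=r['pixel']; print(q,f.__name__,np.round(r['pixel'],1),round(r['confidence'],2),pt(p,u,v).round(3))
            except Exception as e: print(q,f.__name__,e)
E
```

```text
{'clock': np.float64(0.0), 'q': array([-1.167,  0.69 , -0.194,  1.566,  0.157,  0.902, -0.215]), 'qd': array([ 0.001,  0.001, -0.001,  0.   ,  0.   , -0.   ,  0.   ]), 'joint_torque': array([-0.0000e+00, -5.2757e+01, -1.2670e+00, -1.5343e+01, -5.3000e-02,
        7.0000e-03,  0.0000e+00]), 'tool_pos': array([0.226, 0.582, 0.257]), 'eef_rot': array([ 0.184,  0.983, -0.001, -0.   ]), 'contact_force': array([0.199, 0.232, 0.443]), 'moment': array([ 0.03 , -0.061, -0.068]), 'opening': np.float64(0.999)}
[[-0.932  0.361 -0.001]
 [ 0.361  0.932 -0.002]
 [-0.    -0.002 -1.   ]]
side [[0.975, -0.113, 0.189, 0.349], [-0.22, -0.56, 0.799, -0.695], [0.015, -0.821, -0.571, 0.657], [0.0, 0.0, 0.0, 1.0]] 410.7981277353896 0.02572116737096536
vial_yellow call [297.6 219.2] 0.96 [0.472 0.112 0.005]
vial_yellow call [354.8 197.4] 0.94 [0.639 0.169 0.009]
vial_yellow call [320.9 195.4] 0.76 [0.547 0.18  0.021]
vial_yellow call [353. 177.] 0.93 [0.631 0.172 0.074]
vial_yellow call [319.4 176.2] 0.89 [0.543 0.183 0.08 ]
vial_blue call [269.1 170. ] 0.92 [0.428 0.362 0.004]
vial_blue call [267.7 152. ] 0
[... 1964 characters left out ...]
 ] 0.5 [ 0.618 -0.023  0.095]
ring_seat call [356.3 164.4] 0.87 [ 0.614 -0.021  0.095]
crank_handle call [431.8 182.3] 0.66 [ 0.568 -0.203  0.114]
crank_handle call [355.5 162.7] 0.28 [ 0.619 -0.019  0.092]
crank_handle call [433.5 181.5] 0.68 [ 0.57  -0.206  0.116]
crank_axis call [419.6 194.7] 0.85 [ 0.542 -0.184  0.073]
wrist [[0.361, 0.896, 0.257, 0.159], [0.932, -0.347, -0.1, 0.609], [-0.0, 0.275, -0.961, 0.385], [0.0, 0.0, 0.0, 1.0]] 290.5316155545242 -0.013926654018945798
vial_blue call [259.5 340. ] 0.73 [0.416 0.401 0.03 ]
vial_blue call [257.9 343.7] 0.66 [0.416 0.4   0.037]
crank call it knows: crank_axis, crank_handle, lens_head, ring_seat, stand, vial_blue, vial_red, vial_yellow
```

View pics/side0.png

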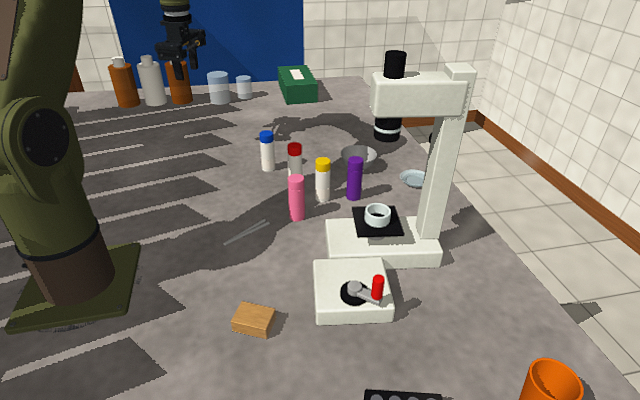

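View pics/top0.png

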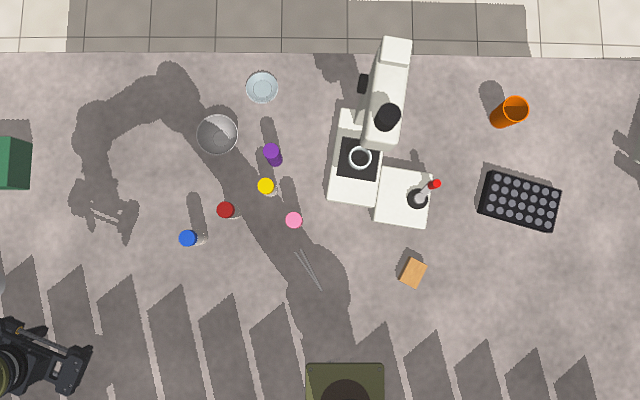

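View pics/wrist0.png

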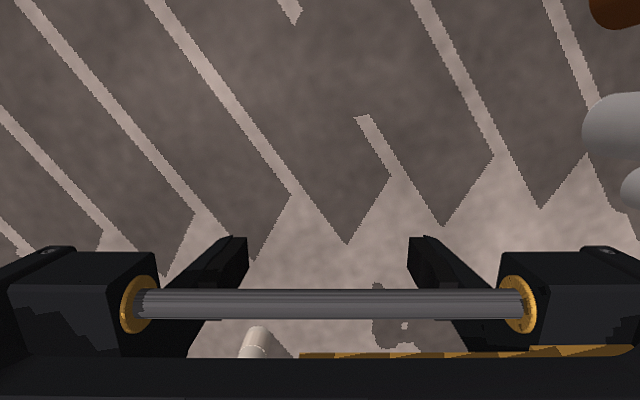

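```bash
cat > m.py <<'E'
from h import *
from scipy.optimize import least_squares
pics={n:snapshot(n) for n in('top','side')}
# vials: white/colored points via color? use top-faces z .112-.126
for n,p in pics.items():
    for q in('vial_yellow','vial_blue','vial_red'):
        for r in cut_out(p,q)[:4]:
            P,u,v=cloud(p,r['region']); c=np.median(p['img'][v,u][P[:,2]>.1],axis=0) if (P[:,2]>.1).any() else None
            Q=P[(P[:,2]>.02)]
            f=least_squares(lambda c:np.hypot(Q[:,0]-c[0],Q[:,1]-c[1])-.02,np.median(Q[:,:2],0)+[0,.01],loss='soft_l1',f_scale=.002).x
            T=P[P[:,2]>.116]
            print(n,q,round(r['confidence'],2),c,'cyl',f.round(4),'top',T[:,:2].mean(0).round(4) if len(T) else None,'zmax',np.percentile(P[:,2],95).round(3))
    for q,h in(('ring_seat',.092),('crank_axis',.098),('crank_handle',.098),('stand',0)):
        for r in tip_of(p,q)[:2]:
            print(n,q,np.round(r['pixel']),round(r['confidence'],2),atheight(p,*r['pixel'],h).round(4))
# ring top points: z .112-.124 within 45mm of (0.616,-0.02)
C=[]
for n,p in pics.items():
    P,u,v=cloud(p); rr=np.hypot(P[:,0]-.616,P[:,1]+.025)<.045
    m=rr&(P[:,2]>.108)&(P[:,2]<.13)
    print(n,'ring pts',m.sum(),P[m].min(0).round(3),P[m].max(0).round(3))
    k=P[m&(P[:,2]>.112)]
    f=least_squares(lambda c:np.hypot(k[:,0]-c[0],k[:,1]-c[1])-.0255,[.616,-.02],loss='soft_l1',f_scale=.002); print('ringfit',f.x.round(4),f.cost,np.median(k[:,2]))
    red=(p['img'][v,u].astype(int)@[1,-.5,-.5]>80)&(P[:,2]>.06)&(P[:,2]<.125)&(P[:,1]<-.1)
    k=P[red]; print('handle',len(k),np.median(k,0).round(4),k[k[:,2]>.112].mean(0).round(4) if (k[:,2]>.112).any() else '', k[:,2].max())
    if len(k)>5: print(least_squares(lambda c:np.hypot(k[:,0]-c[0],k[:,1]-c[1])-.011,np.median(k[:,:2],0),loss='soft_l1',f_scale=.002).x.round(4))
    # horizontal faces
    m=(P[:,0]>.4)&(P[:,0]<.85)&(P[:,1]<.1)&(P[:,1]>-.3)&(P[:,2]>.040)&(P[:,2]<.055)
    im=np.zeros((400,640),np.uint8); im[v[m],u[m]]=255
    k=P[m][:,:2]; r=cv2.minAreaRect((k*1000).astype(np.float32)); print('face',len(k),r)
E
python3 m.py
```

```text
top vial_yellow 0.79 [244. 155. 192.] cyl [0.4656 0.1373] top [0.4769 0.1327] zmax 0.123
top vial_yellow 0.65 [146.  79. 183.] cyl [0.6439 0.1902] top [0.6426 0.1897] zmax 0.123
top vial_yellow 0.58 [240. 216.  10.] cyl [0.5591 0.2015] top [0.5573 0.2013] zmax 0.123
top vial_blue 0.71 [ 61. 113. 214.] cyl [0.4321 0.3872] top [0.4323 0.3862] zmax 0.123
top vial_red 0.71 [175.  52.  49.] cyl [0.5004 0.2986] top [0.4997 0.2963] zmax 0.123
top ring_seat [358. 161.] 0.75 [ 0.6244 -0.0257  0.092 ]
top crank_axis [422. 194.] 0.88 [ 0.5407 -0.1814  0.098 ]
top crank_handle [436. 182.] 0.63 [ 0.5703 -0.2173  0.098 ]
top stand [354. 165.] 0.79 [ 0.6288 -0.0274  0.    ]
side vial_yellow 0.79 [230. 119. 151.] cyl [0.4738 0.1318] top [0.4732 0.1282] zmax 0.12
side vial_yellow 0.65 [220. 181.   9.] cyl [0.5556 0.1999] top [0.5543 0.1955] zmax 0.119
side vial_yellow 0.61 [106.  39. 142.] cyl [0.6407 0.1889] top [0.6392 0.1839] zmax 0.119
side vial_blue 0.81 [ 19.  72. 166.] cyl [0.4294 0.3843] top [0.4291 0.3811] zmax 0.119
side vial_blue 0.73 [131.  13.  10.] cyl [0.4971 0.2964] top [0.4971 0.2921
[... 455 characters left out ...]
1 0.3782 0.    ]
top ring pts 152 [ 0.602 -0.054  0.108] [0.656 0.    0.123]
ringfit [ 0.6294 -0.0267] 0.0001173247799156291 0.11885821604663138
handle 446 [ 0.7582 -0.4301  0.0857] [ 0.5663 -0.2124  0.1164] 0.12051194652329988
[ 0.7595 -0.4294]
face 4747 ((616.2493896484375, -95.54864501953125), (269.30035400390625, 284.2532653808594), 80.9526138305664)
side ring pts 252 [ 0.599 -0.059  0.108] [ 0.655 -0.002  0.12 ]
ringfit [ 0.6267 -0.0307] 0.00020077922306909043 0.11637619225483697
handle 1566 [ 0.7696 -0.4218  0.0817] [ 0.5632 -0.2192  0.1149] 0.11772106811154781
[ 0.7674 -0.4198]
face 6222 ((613.38037109375, -99.52499389648438), (269.8645324707031, 283.77740478515625), 81.2545166015625)
```

>>> {"op": "carry_out", "data": {"linear": [[0,-0.02,0.04],[0.02,-0.04,0.08],[0.04,-0.06,0.11],[0.06,-0.09,0.14],[0.08,-0.12,0.17],[0.1,-0.15,0.19],[0.12,-0.18,0.2],[0.14,-0.21,0.2]], "roll": [0.1,0.2,0.3,0.4,0.5,0.6,0.7,0.8]}}

```text
clock: 4.17
tool_pos: [0.3621, 0.3795, 0.4599]
eef_rot: [-0.217, 0.976, 0.002, 0.002]
contact_force: [1.2, 0.6, -0.5]
opening: 1.003
```

>>> {"op": "carry_out", "data": {"linear": [[0.03,-0.025,0],[0.06,-0.05,0],[0.09,-0.075,0],[0.12,-0.1,0],[0.15,-0.12,0],[0.18,-0.13,0],[0.21,-0.11,0.0],[0.24,-0.1,0.0]], "roll": [0,0,0,0,0,0,0,0]}}

```text
clock: 4.83
tool_pos: [0.6036, 0.2789, 0.4602]
eef_rot: [-0.216, 0.976, 0.002, 0.002]
contact_force: [-0.1, 1.2, 0.5]
opening: 0.996
```

```bash
cat > st.py <<'E'
from h import *
s=status.get_state(); M=R.from_quat(s['eef_rot']).as_matrix()
z=M[:,2];y=M[:,1]
print('t',round(float(s['clock']),2),'pos',np.round(s['tool_pos'],4),'q',np.round(s['q'],3),'F',np.round(s['contact_force'],1),'op',round(float(s['opening']),3))
print('tilt',round(np.degrees(np.arccos(-z[2])),1),'lean az',round(np.degrees(np.arctan2(z[1],z[0])),1),'yaxis',y.round(3),'yaz',round(np.degrees(np.arctan2(y[1],y[0])),1))
E
python3 st.py
```

```text
t 4.83 pos [0.6036 0.2789 0.4602] q [-0.336  0.618 -0.361  1.083  0.205  1.468  1.351] F [-0.1  1.2  0.5] op 0.996
tilt 0.4 lean az 55.0 yaxis [-0.421  0.907  0.003] yaz 114.9
```

>>> {"op": "carry_out", "data": {"linear": [[0.036,0.017,0],[0.072,0.034,0],[0.108,0.051,0],[0.144,0.068,0],[0.18,0.085,0],[0.216,0.102,0],[0.252,0.119,0.0],[0.288,0.136,0.0]], "roll": [0,0,0,0,0,0,0,0]}}

```text
clock: 5.5
tool_pos: [0.7409, 0.3419, 0.4385]
eef_rot: [-0.224, 0.975, -0.007, 0.006]
contact_force: [0.4, 0.4, 0.1]
opening: 1.0
```

```bash
python3 st.py
```

```text
t 5.5 pos [0.7409 0.3419 0.4385] q [-0.445  1.046 -0.649  0.17   0.619  1.95   1.474] F [0.4 0.4 0.1] op 1.0
tilt 1.1 lean az -34.1 yaxis [-0.436  0.9   -0.016] yaz 115.9
```

>>> {"op": "carry_out", "data": {"linear": [[0,0,0.5],[0,0,0.5],[0,0,0.5],[0,0,0.5],[0,0,0.5],[0,0,0.5]], "roll": [0,0,0,0,0,0]}}

```text
clock: 6.0
tool_pos: [0.6959, 0.3324, 0.5281]
eef_rot: [-0.231, 0.973, 0.001, 0.012]
contact_force: [0.5, 0.0, -0.7]
opening: 0.998
```

```bash
python3 st.py
```

```text
t 6.0 pos [0.6959 0.3324 0.5281] q [-0.441  0.948 -0.978  0.136  0.912  2.089  1.468] F [ 0.5  0.  -0.7] op 0.998
tilt 1.4 lean az 18.7 yaxis [-0.45   0.893 -0.003] yaz 116.7
```

>>> {"op": "carry_out", "data": {"linear": [[0.1,0.05,0.6],[0.1,0.05,0.6],[0.1,0.05,0.6],[0.1,0.05,0.6]], "roll": [0,0,0,0]}}

```text
clock: 6.33
tool_pos: [0.6751, 0.3154, 0.5728]
eef_rot: [-0.232, 0.973, 0.001, 0.018]
contact_force: [0.2, 0.2, -0.7]
opening: 0.998
```

```bash
python3 st.py
```

```text
t 6.33 pos [0.6751 0.3154 0.5728] q [-0.487  0.886 -0.228  0.135  0.217  2.089  1.521] F [ 0.2  0.2 -0.7] op 0.998
tilt 2.0 lean az 16.5 yaxis [-0.451  0.893 -0.006] yaz 116.8
```

>>> {"op": "carry_out", "data": {"linear": [[0.1,0.05,0.6],[0.1,0.05,0.6],[0.1,0.05,0.6],[0.1,0.05,0.6],[0.1,0.05,0.6],[0.1,0.05,0.6]], "roll": [0,0,0,0,0,0]}}

```text
clock: 6.83
tool_pos: [0.6545, 0.3042, 0.6295]
eef_rot: [-0.231, 0.972, 0.007, 0.049]
contact_force: [0.1, 0.4, 0.7]
opening: 1.005
```

```bash
python3 st.py
```

```text
t 6.83 pos [0.6545 0.3042 0.6295] q [-0.527  0.828  0.393  0.135 -0.344  2.089  1.58 ] F [0.1 0.4 0.7] op 1.005
tilt 5.7 lean az 21.8 yaxis [-0.45   0.893 -0.009] yaz 116.8
```

>>> {"op": "carry_out", "data": {"linear": [[0.2,0.12,1.0],[0.2,0.12,1.0],[0.2,0.12,1.0],[0.2,0.12,1.0],[0.2,0.12,1.0],[0.2,0.12,1.0],[0.2,0.12,1.0],[0.2,0.12,1.0]], "roll": [0,0,0,0,0,0,0,0]}}

```text
clock: 7.5
tool_pos: [0.6337, 0.3006, 0.6765]
eef_rot: [-0.231, 0.969, 0.015, 0.081]
contact_force: [-0.3, -0.4, -0.3]
opening: 1.001
```

```bash
python3 st.py
```

```text
t 7.5 pos [0.6337 0.3006 0.6765] q [-0.541  0.762  0.405  0.136 -0.347  2.089  1.573] F [-0.3 -0.4 -0.3] op 1.001
tilt 9.4 lean az 23.7 yaxis [-0.45   0.893 -0.009] yaz 116.7
```

>>> {"op": "carry_out", "data": {"linear": [[0.2,0.12,1.0],[0.2,0.12,1.0],[0.2,0.12,1.0]], "roll": [0,0,0]}}

```text
clock: 7.75
tool_pos: [0.6167, 0.2947, 0.7126]
eef_rot: [-0.23, 0.967, 0.02, 0.107]
contact_force: [-0.2, 0.2, 1.3]
opening: 1.001
```

>>> {"op": "carry_out", "data": {"linear": [[0.2,0.12,1.0],[0.2,0.12,1.0],[0.2,0.12,1.0]], "roll": [0,0,0]}}

```text
clock: 8.0
tool_pos: [0.5988, 0.2878, 0.7464]
eef_rot: [-0.229, 0.964, 0.025, 0.131]
contact_force: [-0.3, 0.3, -0.3]
opening: 0.999
```

```bash
python3 st.py
```

```text
t 8.0 pos [0.5988 0.2878 0.7464] q [-0.56   0.661  0.43   0.135 -0.352  2.089  1.567] F [-0.3  0.3 -0.3] op 0.999
tilt 15.3 lean az 24.2 yaxis [-0.448  0.894 -0.012] yaz 116.6
```

>>> {"op": "carry_out", "data": {"linear": [[0.2,0.12,1.0],[0.2,0.12,1.0],[0.2,0.12,1.0]], "roll": [0,0,0]}}

```text
clock: 8.25
tool_pos: [0.5808, 0.2801, 0.7776]
eef_rot: [-0.226, 0.961, 0.029, 0.155]
contact_force: [0.2, 0.3, 0.1]
opening: 1.001
```

>>> {"op": "carry_out", "data": {"linear": [[0.2,0.12,1.0],[0.2,0.12,1.0]], "roll": [0,0]}}

```text
clock: 8.42
tool_pos: [0.5691, 0.2716, 0.7982]
eef_rot: [-0.219, 0.96, 0.027, 0.172]
contact_force: [0.2, -1.1, 0.1]
opening: 0.997
```

>>> {"op": "carry_out", "data": {"linear": [[0.2,0.12,1.0],[0.2,0.12,1.0]], "roll": [0,0]}}

```text
clock: 8.58
tool_pos: [0.5553, 0.2658, 0.8191]
eef_rot: [-0.211, 0.959, 0.025, 0.189]
contact_force: [0.8, -3.3, 0.0]
opening: 1.003
```

>>> {"op": "carry_out", "data": {"linear": [[0.2,0.12,1.0],[0.2,0.12,1.0],[0.2,0.12,1.0]], "roll": [0,0,0]}}

```text
clock: 8.83
tool_pos: [0.5369, 0.2629, 0.8414]
eef_rot: [-0.212, 0.955, 0.03, 0.207]
contact_force: [1.0, -0.6, 0.4]
opening: 1.003
```

```bash
python3 st.py
```

```text
t 8.83 pos [0.5369 0.2629 0.8414] q [-0.62   0.515  0.539  0.136 -0.375  2.089  1.549] F [ 1.  -0.6  0.4] op 1.003
tilt 24.1 lean az 20.8 yaxis [-0.417  0.909 -0.03 ] yaz 114.6
```

>>> {"op": "carry_out", "data": {"linear": [[0.2,0.12,1.0],[0.2,0.12,1.0],[0.2,0.12,1.0]], "roll": [0,0,0]}}

```text
clock: 9.08
tool_pos: [0.5219, 0.2533, 0.8621]
eef_rot: [-0.209, 0.951, 0.032, 0.224]
contact_force: [0.1, -0.5, 0.5]
opening: 1.002
```

>>> {"op": "carry_out", "data": {"linear": [[0.2,0.12,1.0],[0.2,0.12,1.0],[0.2,0.12,1.0]], "roll": [0,0,0]}}

```text
clock: 9.33
tool_pos: [0.5086, 0.2425, 0.8809]
eef_rot: [-0.201, 0.949, 0.03, 0.241]
contact_force: [-0.3, -1.9, 1.1]
opening: 1.003
```

>>> {"op": "carry_out", "data": {"linear": [[0.2,0.12,1.0],[0.2,0.12,1.0],[0.2,0.12,1.0]], "roll": [0,0,0]}}

```text
clock: 9.58
tool_pos: [0.4965, 0.2312, 0.8985]
eef_rot: [-0.187, 0.947, 0.023, 0.259]
contact_force: [0.2, -3.0, 0.8]
opening: 1.001
```

```bash
python3 st.py
```

```text
t 9.58 pos [0.4965 0.2312 0.8985] q [-0.677  0.433  0.851  0.135 -0.563  2.089  1.565] F [ 0.2 -3.   0.8] op 1.001
tilt 30.2 lean az 16.3 yaxis [-0.367  0.929 -0.053] yaz 111.5
```

>>> {"op": "carry_out", "data": {"linear": [[-0.1,0.3,1.0],[-0.1,0.3,1.0],[-0.1,0.3,1.0]], "roll": [0,0,0]}}

```text
clock: 9.83
tool_pos: [0.462, 0.2511, 0.919]
eef_rot: [-0.182, 0.942, 0.025, 0.279]
contact_force: [0.1, 1.4, -0.4]
opening: 1.003
```

```bash
python3 st.py
```

```text
t 9.83 pos [0.462  0.2511 0.919 ] q [-0.787  0.389  0.706  0.135 -0.342  2.089  1.497] F [ 0.1  1.4 -0.4] op 1.003
tilt 32.6 lean az 16.1 yaxis [-0.358  0.932 -0.055] yaz 111.0
```

>>> {"op": "carry_out", "data": {"linear": [[-0.1,0.3,1.0],[-0.1,0.3,1.0],[-0.1,0.3,1.0]], "roll": [0,0,0]}}

```text
clock: 10.08
tool_pos: [0.4294, 0.2662, 0.9381]
eef_rot: [-0.18, 0.936, 0.029, 0.3]
contact_force: [-0.9, 0.5, 1.1]
opening: 0.999
```

>>> {"op": "carry_out", "data": {"linear": [[-0.1,0.3,1.0],[-0.1,0.3,1.0],[-0.1,0.3,1.0]], "roll": [0,0,0]}}

```text
clock: 10.33
tool_pos: [0.3985, 0.2773, 0.9551]
eef_rot: [-0.176, 0.931, 0.033, 0.319]
contact_force: [-0.4, 0.3, -0.2]
opening: 0.999
```

```bash
python3 st.py
```

```text
t 10.33 pos [0.3985 0.2773 0.9551] q [-1.027  0.336  0.906  0.135 -0.339  2.089  1.43 ] F [-0.4  0.3 -0.2] op 0.999
tilt 37.4 lean az 16.7 yaxis [-0.349  0.936 -0.051] yaz 110.5
```

>>> {"op": "carry_out", "data": {"linear": [[-0.1,0.3,1.0],[-0.1,0.3,1.0],[-0.1,0.3,1.0]], "roll": [0,0,0]}}

```text
clock: 10.58
tool_pos: [0.3676, 0.289, 0.9696]
eef_rot: [-0.177, 0.924, 0.039, 0.336]
contact_force: [-1.0, 0.5, -0.4]
opening: 0.999
```

>>> {"op": "carry_out", "data": {"linear": [[-0.1,0.3,1.0],[-0.1,0.3,1.0],[-0.1,0.3,1.0]], "roll": [0,0,0]}}

```text
clock: 10.83
tool_pos: [0.3395, 0.2987, 0.9814]
eef_rot: [-0.182, 0.918, 0.048, 0.349]
contact_force: [-0.1, -0.5, -0.6]
opening: 0.998
```

```bash
python3 st.py
```

```text
t 10.83 pos [0.3395 0.2987 0.9814] q [-1.271  0.3    1.079  0.135 -0.319  2.089  1.379] F [-0.1 -0.5 -0.6] op 0.998
tilt 41.3 lean az 19.1 yaxis [-0.367  0.929 -0.039] yaz 111.6
```

>>> {"op": "carry_out", "data": {"linear": [[0.01,-0.005,-0.038],[0.02,-0.01,-0.076],[0.03,-0.015,-0.114],[0.04,-0.02,-0.152],[0.05,-0.025,-0.19],[0.06,-0.03,-0.228],[0.07,-0.035,-0.266],[0.08,-0.04,-0.3]], "roll": [0,0,-0.05,-0.1,-0.15,-0.2,-0.25,-0.3], "gripper": 0.75}}

```text
clock: 11.5
tool_pos: [0.3682, 0.2755, 0.859]
eef_rot: [-0.056, 0.937, -0.001, 0.344]
contact_force: [0.4, -1.1, -1.3]
opening: 0.75
```

```bash
python3 st.py
```

```text
t 11.5 pos [0.3682 0.2755 0.859 ] q [-2.418  0.025  1.38   1.009  0.548  1.676  0.834] F [ 0.4 -1.1 -1.3] op 0.75
tilt 40.3 lean az 3.3 yaxis [-0.105  0.994 -0.04 ] yaz 96.0
```

>>> {"op": "carry_out", "data": {"linear": [[0.03,-0.005,-0.025],[0.055,-0.01,-0.055],[0.08,-0.02,-0.085],[0.1,-0.03,-0.12],[0.12,-0.04,-0.155],[0.14,-0.05,-0.19],[0.16,-0.06,-0.22],[0.17,-0.07,-0.26]], "roll": [0,0,0,0,0,0,0,0]}}

```text
clock: 12.17
tool_pos: [0.5401, 0.2058, 0.5995]
eef_rot: [-0.057, 0.936, 0.0, 0.347]
contact_force: [0.8, -0.4, 0.5]
opening: 0.752
```

```bash
python3 st.py
```

```text
t 12.17 pos [0.5401 0.2058 0.5995] q [-2.491 -0.31   1.487  1.728  0.964  1.104  0.445] F [ 0.8 -0.4  0.5] op 0.752
tilt 40.5 lean az 3.5 yaxis [-0.107  0.993 -0.04 ] yaz 96.2
```

>>> {"op": "carry_out", "data": {"linear": [[0.0,0,-0.04],[0.0,0,-0.08],[0.0,0,-0.12],[0.0,0,-0.16],[0.0,0,-0.2],[0.0,0,-0.24]], "roll": [0,0,0,0,0,0]}}

```text
clock: 12.67
tool_pos: [0.4968, 0.183, 0.4319]
eef_rot: [-0.062, 0.935, 0.005, 0.348]
contact_force: [0.8, 0.5, 0.5]
opening: 0.749
```

```bash
python3 st.py
```

```text
t 12.67 pos [0.4968 0.183  0.4319] q [-2.592 -0.457  1.506  2.208  1.379  1.008 -0.145] F [0.8 0.5 0.5] op 0.749
tilt 40.8 lean az 4.7 yaxis [-0.12   0.992 -0.033] yaz 96.9
```

```bash
cat > arc.py <<'E'
import sys; from h import *
# arc.py az_end r_end z_end roll_total n
ae,re,ze,rt,n=map(float,sys.argv[1:6]); n=int(n)
p=np.array(status.get_state()['tool_pos']); a0=np.arctan2(p[1],p[0]); r0=np.hypot(*p[:2]); ae=np.radians(ae)
L=[];Ro=[]
for i in range(1,n+1):
    f=i/n;a=a0+f*(ae-a0);r=r0+f*(re-r0);z=p[2]+f*(ze-p[2])
    L.append([round(float(x),3) for x in np.array([r*np.cos(a),r*np.sin(a),z])-p]);Ro.append(round(f*rt,3))
print(np.degrees(a0),r0);print(L[:8]);print(Ro[:8])
E
python3 arc.py 100 0.48 0.6 1.4 16
```

```text
20.22379147376874 0.5294615452645456
[[-0.021, 0.041, 0.011], [-0.045, 0.08, 0.021], [-0.072, 0.117, 0.032], [-0.102, 0.151, 0.042], [-0.134, 0.181, 0.053], [-0.169, 0.209, 0.063], [-0.206, 0.234, 0.074], [-0.245, 0.255, 0.084]]
[0.087, 0.175, 0.262, 0.35, 0.438, 0.525, 0.612, 0.7]
```

>>> {"op": "carry_out", "data": {"linear": [[-0.021,0.035,0.015],[-0.045,0.07,0.03],[-0.072,0.105,0.045],[-0.102,0.135,0.06],[-0.134,0.165,0.07],[-0.169,0.19,0.08],[-0.206,0.22,0.09],[-0.245,0.24,0.1]], "roll": [0.08,0.17,0.26,0.35,0.44,0.52,0.61,0.7]}}

```text
clock: 13.33
tool_pos: [0.2743, 0.4098, 0.5268]
eef_rot: [-0.383, 0.855, 0.126, 0.327]
contact_force: [0.5, 0.3, -1.3]
opening: 0.75
```

```bash
python3 st.py; python3 arc.py 100 0.52 0.6 0.7 8
```

```text
t 13.33 pos [0.2743 0.4098 0.5268] q [-2.756 -0.345  1.08   2.082  1.066  0.966  0.253] F [ 0.5  0.3 -1.3] op 0.75
tilt 41.0 lean az 45.2 yaxis [-0.737  0.675 -0.034] yaz 137.5
56.2018612384728 0.4930950432538903
[[-0.039, 0.027, 0.009], [-0.08, 0.051, 0.018], [-0.124, 0.07, 0.027], [-0.17, 0.086, 0.037], [-0.217, 0.097, 0.046], [-0.266, 0.103, 0.055], [-0.315, 0.105, 0.064], [-0.365, 0.102, 0.073]]
[0.087, 0.175, 0.262, 0.35, 0.438, 0.525, 0.612, 0.7]
```

>>> {"op": "carry_out", "data": {"linear": [[-0.035,0.03,0.01],[-0.07,0.055,0.02],[-0.105,0.075,0.03],[-0.145,0.095,0.035],[-0.185,0.11,0.04],[-0.225,0.12,0.04],[-0.265,0.13,0.04],[-0.305,0.13,0.04]], "roll": [0.08,0.17,0.26,0.35,0.44,0.52,0.61,0.7]}}

```text
clock: 14.0
tool_pos: [-0.022, 0.5399, 0.5673]
eef_rot: [-0.656, 0.668, 0.231, 0.265]
contact_force: [-0.1, 0.7, 1.0]
opening: 0.748
```

```bash
python3 st.py
```

```text
t 14.0 pos [-0.022   0.5399  0.5673] q [-2.997 -0.031  1.177  1.91   0.431  0.591  1.033] F [-0.1  0.7  1. ] op 0.748
tilt 41.2 lean az 85.6 yaxis [-0.999  0.033 -0.039] yaz 178.1
```

>>> {"op": "carry_out", "data": {"linear": [[-0.01,0.035,0],[-0.02,0.07,0],[-0.03,0.105,0],[-0.03,0.14,0],[-0.03,0.17,0]], "roll": [0,0,0,0,0]}}

```text
clock: 14.42
tool_pos: [-0.0513, 0.6657, 0.5656]
eef_rot: [-0.659, 0.666, 0.23, 0.263]
contact_force: [-1.5, -0.6, 2.6]
opening: 0.753
```

```bash
python3 st.py;  python3 arc.py 20 0.7 0.5 -1.3 20
```

```text
t 14.42 pos [-0.0513  0.6657  0.5656] q [-2.413  0.326  0.889  1.633 -0.281  0.594  1.663] F [-1.5 -0.6  2.6] op 0.753
tilt 40.9 lean az 85.9 yaxis [-0.999  0.025 -0.04 ] yaz 178.6
94.40827144802238 0.6677186349698433
[[0.043, 0.004, -0.003], [0.087, 0.004, -0.007], [0.13, 0.002, -0.01], [0.174, -0.003, -0.013], [0.217, -0.011, -0.016], [0.26, -0.021, -0.02], [0.302, -0.035, -0.023], [0.343, -0.051, -0.026]]
[-0.065, -0.13, -0.195, -0.26, -0.325, -0.39, -0.455, -0.52]
```

>>> {"op": "carry_out", "data": {"linear": [[0.039,0.003,0],[0.078,0.004,0],[0.117,0.002,0],[0.156,-0.003,0],[0.195,-0.011,-0.005],[0.234,-0.021,-0.01],[0.272,-0.033,-0.015],[0.308,-0.048,-0.02]], "roll": [-0.065,-0.13,-0.2,-0.27,-0.34,-0.4,-0.46,-0.52]}}

```text
clock: 15.08
tool_pos: [0.2567, 0.6176, 0.5441]
eef_rot: [-0.467, 0.813, 0.153, 0.313]
contact_force: [0.0, -0.6, -0.7]
opening: 0.746
```

```bash
python3 st.py;  python3 arc.py 20 0.6 0.4 -1.1 14
```

```text
t 15.08 pos [0.2567 0.6176 0.5441] q [-2.     0.376  0.982  1.672 -0.357  0.558  1.683] F [ 0.  -0.6 -0.7] op 0.746
tilt 40.8 lean az 56.0 yaxis [-0.855  0.516 -0.043] yaz 148.9
67.43335561459612 0.6688588977006362
[[0.034, -0.021, -0.01], [0.066, -0.043, -0.021], [0.097, -0.067, -0.031], [0.126, -0.093, -0.041], [0.153, -0.121, -0.051], [0.178, -0.149, -0.062], [0.202, -0.179, -0.072], [0.223, -0.21, -0.082]]
[-0.079, -0.157, -0.236, -0.314, -0.393, -0.471, -0.55, -0.629]
```

>>> {"op": "carry_out", "data": {"linear": [[0.034,-0.02,-0.01],[0.066,-0.042,-0.02],[0.098,-0.066,-0.03],[0.128,-0.092,-0.04],[0.156,-0.12,-0.05],[0.182,-0.15,-0.06],[0.206,-0.182,-0.07],[0.228,-0.214,-0.08]], "roll": [-0.08,-0.16,-0.24,-0.32,-0.4,-0.47,-0.55,-0.63]}}

```text
clock: 15.75
tool_pos: [0.4843, 0.4031, 0.4625]
eef_rot: [-0.194, 0.917, 0.048, 0.344]
contact_force: [0.6, -0.2, 0.4]
opening: 0.752
```

```bash
python3 st.py
```

```text
t 15.75 pos [0.4843 0.4031 0.4625] q [-1.648  0.459  1.096  1.904 -0.446  0.356  1.612] F [ 0.6 -0.2  0.4] op 0.752
tilt 40.7 lean az 19.8 yaxis [-0.388  0.92  -0.046] yaz 112.9
```

>>> {"op": "carry_out", "data": {"linear": [[0.01,-0.03,-0.02],[0.02,-0.06,-0.04],[0.03,-0.09,-0.06],[0.04,-0.12,-0.09],[0.05,-0.15,-0.12],[0.06,-0.175,-0.15],[0.07,-0.195,-0.185],[0.073,-0.202,-0.22]], "roll": [-0.07,-0.14,-0.21,-0.28,-0.35,-0.42,-0.49,-0.55]}}

```text
clock: 16.42
tool_pos: [0.5552, 0.2272, 0.2894]
eef_rot: [0.064, 0.939, -0.056, 0.332]
contact_force: [0.7, 0.8, -0.2]
opening: 0.75
```

```bash
python3 st.py
python3 - <<'E'
from h import *
for n in ('wrist','side'):
    p=snapshot(n); save(p,n+'1')
p=snapshot('wrist')
for r in cut_out(p,'vial_yellow')[:3]:
    P,u,v=cloud(p,r['region']);T=P[(P[:,2]>.113)&(P[:,2]<.128)]
    print(r['pixel'],np.median(p['img'][v,u],axis=0),len(T),((T.max(0)+T.min(0))/2).round(4) if len(T) else '',T.mean(0).round(4))
E
```

```text
t 16.42 pos [0.5552 0.2272 0.2894] q [-1.26   0.722  0.902  2.129 -0.995  0.043  1.781] F [ 0.7  0.8 -0.2] op 0.75
tilt 39.4 lean az -13.5 yaxis [ 0.158  0.985 -0.063] yaz 80.9
[315.0, 52.8] [205. 163.  43.] 1753 [0.5546 0.2009 0.1175] [0.5525 0.2018 0.1195]
[318.1, 129.0] [ 91.  35. 116.] 870 [0.6095 0.1949 0.1173] [0.6354 0.1908 0.1193]
[189.0, 4.3] [208. 102. 128.] 309 [0.4888 0.131  0.1202] [0.4889 0.1313 0.1202]
```

```bash
cat > kin.py <<'E'
import numpy as np, itertools
from scipy.spatial.transform import Rotation as R
from scipy.optimize import least_squares
D=[([.226,.582,.257],[.184,.983,-.001,0],[-1.167,.69,-.194,1.566,.157,.902,-.215]),
([.6036,.2789,.4602],[-.216,.976,.002,.002],[-.336,.618,-.361,1.083,.205,1.468,1.351]),
([.7409,.3419,.4385],[-.224,.975,-.007,.006],[-.445,1.046,-.649,.17,.619,1.95,1.474]),
([.6959,.3324,.5281],[-.231,.973,.001,.012],[-.441,.948,-.978,.136,.912,2.089,1.468]),
([.6545,.3042,.6295],[-.231,.972,.007,.049],[-.527,.828,.393,.135,-.344,2.089,1.58]),
([.3395,.2987,.9814],[-.182,.918,.048,.349],[-1.271,.3,1.079,.135,-.319,2.089,1.379]),
([.3682,.2755,.859],[-.056,.937,-.001,.344],[-2.418,.025,1.38,1.009,.548,1.676,.834]),
([.4968,.183,.4319],[-.062,.935,.005,.348],[-2.592,-.457,1.506,2.208,1.379,1.008,-.145]),
([.2743,.4098,.5268],[-.383,.855,.126,.327],[-2.756,-.345,1.08,2.082,1.066,.966,.253]),
([-.0513,.6657,.5656],[-.659,.666,.23,.263],[-2.413,.326,.889,1.633,-.281,.594,1.663]),
([.4843,.4031,.4625],[-.194,.917,.048,.344],[-1.648,.459,1.096,1.904,-.446,.356,1.612]),
([.5552,.2272,.2894],[.064,.939,-.056,.332],[-1.26,.722,.902,2.129,-.995,.043,1.781])]
AX='zyzyzyz'
def fk(q,sg,L,o7,b1=0.):
    T=R.identity();p=np.array([0,0,L[0]]);T=R.from_euler('z',b1)
    pts=[p]
    for i in range(7):
        T=T*R.from_euler(AX[i],sg[i]*q[i])
        if i==1: p=p+T.apply([L[5],0,L[1]]);pts.append(p)
        if i==3: p=p+T.apply([L[6],0,L[2]]);pts.append(p)
        if i==5: p=p+T.apply([L[4],0,L[3]]);pts.append(p)
    T=T*R.from_euler('z',o7); return p,T,pts
def res(x,sg):
    r=[]
    for p,e,q in D:
        a,T,_=fk(q,sg,x[:7],x[7],x[8]); r+=list((a-p)*5)+list((R.from_quat(e).inv()*T).as_rotvec())
    return np.array(r)
if __name__=='__main__':
    best=[]
    for s in itertools.product([1,-1],repeat=7):
        if s[1]!=1: continue
        for o in(0,np.pi/2,np.pi,-np.pi/2):
            x0=[.35,.4,.4,.25,0,0,0,o,0]; best.append((np.sum(res(x0,s)**2),s,o))
    best.sort(key=lambda b:b[0]); 
    out=[]
    for c,s,o in best[:12]:
        f=least_squares(res,[.35,.4,.4,.25,0,0,0,o,0],args=(s,)); out.append((f.cost,s,f.x))
    out.sort(key=lambda b:b[0]); 
    for o in out[:3]: print(o[0],o[1],o[2].round(4))
    f=out[0]; print(np.abs(res(f[2],f[1])).reshape(-1,6).round(3)); np.savez('kin.npz',x=f[2],s=f[1])
E
python3 kin.py
```

```text
0.037986754340675215 (-1, 1, -1, 1, -1, 1, -1) [ 0.3491  0.5605  0.3422  0.3233 -0.0167 -0.009  -0.007   1.5298 -0.0475]
0.03798675434080478 (-1, 1, -1, 1, -1, 1, -1) [ 0.3491  0.5605  0.3422  0.3233 -0.0167 -0.009  -0.007   1.5298 -0.0475]
0.037986754340837474 (-1, 1, -1, 1, -1, 1, -1) [ 0.3491  0.5605  0.3422  0.3233 -0.0167 -0.009  -0.007   1.5298 -0.0475]
[[0.071 0.078 0.001 0.001 0.    0.007]
 [0.017 0.081 0.007 0.    0.001 0.007]
 [0.007 0.01  0.053 0.001 0.    0.006]
 [0.019 0.041 0.064 0.001 0.001 0.006]
 [0.013 0.071 0.057 0.004 0.    0.005]
 [0.01  0.078 0.034 0.032 0.001 0.005]
 [0.003 0.078 0.009 0.03  0.002 0.004]
 [0.033 0.071 0.002 0.03  0.002 0.004]
 [0.034 0.076 0.006 0.03  0.003 0.004]
 [0.    0.03  0.007 0.031 0.003 0.006]
 [0.043 0.007 0.009 0.031 0.004 0.004]
 [0.022 0.054 0.025 0.031 0.003 0.004]]
```

View pics/side1.png

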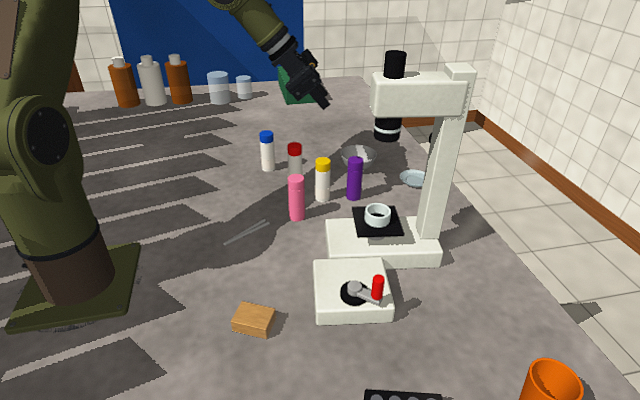

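View pics/wrist1.png

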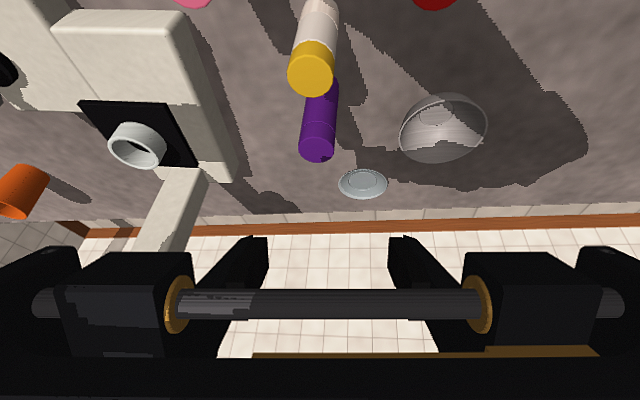

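```bash
cat > kin2.py <<'E'
from kin import *
sg=(-1,1,-1,1,-1,1,-1)
def fk2(q,x):
    # x: 0 d0; links(1..3) xyz:1-9 ; joint zero offsets 10-16; small x-rot after joints 17-22 ; base xy 23,24
    T=R.identity();p=np.array([x[23],x[24],x[0]]);pts=[p]
    for i in range(7):
        T=T*R.from_euler(AX[i],sg[i]*q[i]+x[10+i])
        if i<6: T=T*R.from_euler('x',x[17+i])
        k={1:1,3:4,5:7}.get(i)
        if k: p=p+T.apply(x[k:k+3]);pts.append(p)
    return p,T,pts
def res2(x):
    r=[]
    for p,e,q in D:
        a,T,_=fk2(q,x); r+=list((a-p)*5)+list((R.from_quat(e).inv()*T).as_rotvec())
    return np.r_[r,(x-x0)*.02]
x0=np.zeros(25);x0[0]=.349;x0[3]=.56;x0[6]=.342;x0[9]=.323;x0[16]=np.pi/2
if __name__=='__main__':
    f=least_squares(res2,x0); print(f.x.round(4)); print(np.abs(f.fun[:-25]).reshape(-1,6).round(3)); np.save('kx.npy',f.x)
E
python3 kin2.py
```

```text
[ 3.4710e-01 -0.0000e+00 -1.8900e-02  5.6310e-01 -2.0000e-04 -2.7000e-02
  3.4480e-01 -1.0000e-04 -2.0000e-04  3.0680e-01 -3.0000e-04  5.0000e-04
 -2.0000e-04  2.0000e-04 -4.0000e-04  0.0000e+00  1.5709e+00  3.0000e-04
 -3.0000e-04 -0.0000e+00 -1.0000e-04 -2.0000e-04 -6.0000e-04  1.0000e-04
  1.0000e-04]
[[0.001 0.001 0.    0.    0.001 0.   ]
 [0.001 0.    0.    0.    0.    0.001]
 [0.    0.001 0.002 0.    0.    0.   ]
 [0.001 0.001 0.002 0.    0.001 0.   ]
 [0.    0.    0.    0.001 0.001 0.001]
 [0.    0.001 0.001 0.001 0.001 0.001]
 [0.    0.    0.    0.    0.    0.   ]
 [0.    0.001 0.001 0.001 0.    0.   ]
 [0.    0.001 0.001 0.    0.001 0.001]
 [0.    0.    0.001 0.    0.001 0.001]
 [0.001 0.001 0.    0.    0.001 0.   ]
 [0.001 0.001 0.001 0.001 0.    0.001]]
```

```bash
cat > ik.py <<'E'
from kin2 import *
X=np.load('kx.npy'); lo=np.array([-3.01,-.46,-1.47,.13,-1,.04,-2.66]); hi=np.array([3.01,2.08,1.51,2.56,4.14,2.09,2.66])
def sols(p,Rt,n=60,seed=0,margin=.03):
    rng=np.random.default_rng(seed); out=[]
    for _ in range(n):
        q0=rng.uniform(lo,hi); 
        def r(q):
            a,T,_=fk2(q,X); return np.r_[(a-p)*5,(Rt.inv()*T).as_rotvec(),(q-(lo+hi)/2)*1e-4]
        f=least_squares(r,q0,bounds=(lo+margin,hi-margin),max_nfev=60)
        if np.abs(f.fun[:6]).max()<.004: out.append(f.x)
    return np.array(out)
if __name__=='__main__':
    Rc=R.from_quat([.064,.939,-.056,.332])
    for nm,p,yaw in(('pick',[.557,.2007,.116],0),('pick+15',[.557,.2007,.116],.26),('pick+30',[.557,.2007,.116],.55),('place',[.628,-.029,.2],.09),('crank',[.533,-.186,.098],.5)):
        s=sols(np.array(p),R.from_euler('z',yaw)*Rc)
        print(nm,len(s)); 
        if len(s): print(s[np.argsort(s[:,4])][::max(1,len(s)//8)].round(2))
E
python3 ik.py
```

```text
Traceback (most recent call last):
  File "ik.py", line 15, in <module>
    s=sols(np.array(p),R.from_euler('z',yaw)*Rc)
  File "ik.py", line 9, in sols
    f=least_squares(r,q0,bounds=(lo+margin,hi-margin),max_nfev=60)
ValueError: Initial guess is outside of provided bounds
```

```bash
sed -i 's/q0=rng.uniform(lo,hi)/q0=rng.uniform(lo+.05,hi-.05)/' ik.py; time python3 ik.py
```

```text
pick 44
[[-0.1   1.13 -1.05  2.21  1.93  1.47 -0.91]
 [ 0.01  1.34 -1.38  2.21  1.94  1.8  -0.75]
 [-0.32  0.96 -0.61  2.23  1.98  1.09 -1.11]
 [-0.46  0.91 -0.38  2.23  2.04  0.92 -1.22]
 [-0.68  0.9  -0.03  2.24  2.2   0.71 -1.45]
 [-0.73  0.9   0.07  2.25  2.26  0.65 -1.53]
 [-0.78  0.91  0.15  2.25  2.33  0.61 -1.61]
 [-0.99  0.99  0.51  2.26  2.8   0.46 -2.15]
 [-1.28  1.53  1.44  2.27  4.11  0.98  2.63]]
pick+15 37
[[ 0.09  1.33 -1.38  2.3   2.08  1.67 -0.54]
 [ 0.02  1.18 -1.15  2.3   2.1   1.45 -0.69]
 [-0.21  0.98 -0.67  2.31  2.22  1.09 -0.99]
 [-0.24  0.96 -0.61  2.31  2.25  1.05 -1.03]
 [-0.4   0.91 -0.34  2.32  2.38  0.9  -1.24]
 [-0.46  0.9  -0.24  2.33  2.44  0.86 -1.32]
 [-0.57  0.9  -0.06  2.33  2.57  0.79 -1.48]
 [-0.6   0.9  -0.01  2.33  2.61  0.77 -1.54]
 [-0.7   0.91  0.15  2.34  2.75  0.73 -1.71]
 [-1.    1.07  0.72  2.35  3.38  0.74 -2.46]]
pick+30 35
[[ 0.22  1.31 -1.35  2.34  2.21  1.43 -0.27]
 [ 0.11  1.12 -1.04  2.35  2.31  1.19 -0.52]
 [-0.04  0.99 -0.73  2.35  2.47  1.01 -0.78]
 [-0.09  0.97 -0.65  2.36  2.52  0.97 -0.86]
 [-0.18  0.94 -0.49  2.36  2.62  
[... 410 characters left out ...]
.41  0.61 -0.9 ]
 [ 0.12  0.72 -0.36  2.23  2.45  0.6  -0.95]
 [ 0.06  0.71 -0.25  2.23  2.54  0.56 -1.06]
 [ 0.02  0.71 -0.2   2.23  2.59  0.54 -1.12]
 [-0.17  0.71  0.12  2.24  2.96  0.49 -1.54]
 [-0.57  0.9   0.85  2.26  3.82  0.7  -2.52]]
crank 36
[[ 1.16  1.3  -1.26  2.28  2.27  0.79  0.45]
 [ 1.08  1.17 -1.04  2.28  2.51  0.63  0.14]
 [ 1.06  1.15 -1.    2.28  2.56  0.61  0.08]
 [ 1.05  1.14 -0.97  2.28  2.6   0.6   0.04]
 [ 1.    1.09 -0.86  2.29  2.77  0.55 -0.16]
 [ 0.95  1.05 -0.77  2.29  2.92  0.54 -0.32]
 [ 0.92  1.03 -0.71  2.29  3.01  0.53 -0.42]
 [ 0.62  0.94 -0.22  2.31  3.65  0.66 -1.16]
 [ 0.48  0.94  0.02  2.31  3.83  0.78 -1.37]]
real	1m20.413s
user	1m13.346s
sys	0m0.186s
```

```bash
cat > sim.py <<'E'
from ik import *
from scipy.optimize import lsq_linear
vmax=np.array([2.57,2.57,3.14,3.14,3.14,3.14,3.14])*.7/12
def jac(q):
    a,T,_=fk2(q,X);J=np.zeros((6,7))
    for i in range(7):
        d=q.copy();d[i]+=1e-5;b,U,_=fk2(d,X);J[:3,i]=(b-a)/1e-5;J[3:,i]=(U*T.inv()).as_rotvec()/1e-5
    return a,T,J
def row(q,pt,Rt,lam=.03):
    for k in range(3):
        a,T,J=jac(q); ep=pt-a; er=(Rt*T.inv()).as_rotvec()
        if k==0: q0=q.copy()
        # clip
        n=np.linalg.norm(ep); ep=ep*min(1,.0417/max(n,1e-9)) if k==0 else ep
        n=np.linalg.norm(er); er=er*min(1,.125/max(n,1e-9)) if k==0 else er
        if k==0: pg=a+ep; Rg=R.from_rotvec(er)*T
        else: ep=pg-a; er=(Rg*T.inv()).as_rotvec()
        A=np.r_[J,lam*np.eye(7)]; b=np.r_[ep,er,np.zeros(7)]
        s=lsq_linear(A,b,bounds=(np.minimum(lo-q,-1e-9),np.maximum(hi-q,1e-9)))
        q=q+s.x
    d=q-q0; f=min(1,(vmax/np.maximum(np.abs(d),1e-9)).min()); return q0+f*d
def call(q,lin,roll):
    a,T,_=fk2(q,X)
    for l,r in zip(lin,roll): q=row(q,a+np.array(l),R.from_euler('z',r)*T)
    return q
def desc(q):
    a,T,pts=fk2(q,X);M=T.as_matrix();z=M[:,2];f=pts[2]-pts[1]
    return f"q {np.round(q,2)} pos {a.round(3)} tilt {np.degrees(np.arccos(-z[2])):.1f} az {np.degrees(np.arctan2(z[1],z[0])):.0f} fore az {np.degrees(np.arctan2(f[1],f[0])):.0f} el {np.degrees(np.arcsin(f[2]/np.linalg.norm(f))):.0f}"
if __name__=='__main__':
    q=np.array([-1.648,.459,1.096,1.904,-.446,.356,1.612])
    L=[[0.01, -0.03, -0.02], [0.02, -0.06, -0.04], [0.03, -0.09, -0.06], [0.04, -0.12, -0.09], [0.05, -0.15, -0.12], [0.06, -0.175, -0.15], [0.07, -0.195, -0.185], [0.073, -0.202, -0.22]]
    print(desc(q)); print(desc(call(q,L,[-0.07, -0.14, -0.21, -0.28, -0.35, -0.42, -0.49, -0.55]))); print('true [-1.26   0.722  0.902  2.129 -0.995  0.043  1.781]')
    q=np.array([-2.592,-.457,1.506,2.208,1.379,1.008,-.145])
    L=[[-0.021, 0.035, 0.015], [-0.045, 0.07, 0.03], [-0.072, 0.105, 0.045], [-0.102, 0.135, 0.06], [-0.134, 0.165, 0.07], [-0.169, 0.19, 0.08], [-0.206, 0.22, 0.09], [-0.245, 0.24, 0.1]]
    q=call(q,L,[0.08, 0.17, 0.26, 0.35, 0.44, 0.52, 0.61, 0.7]);print(desc(q)); print('true  [-2.756 -0.345  1.08   2.082  1.066  0.966  0.253]')
    L=[[-0.035, 0.03, 0.01], [-0.07, 0.055, 0.02], [-0.105, 0.075, 0.03], [-0.145, 0.095, 0.035], [-0.185, 0.11, 0.04], [-0.225, 0.12, 0.04], [-0.265, 0.13, 0.04], [-0.305, 0.13, 0.04]]
    q=call(q,L,[0.08, 0.17, 0.26, 0.35, 0.44, 0.52, 0.61, 0.7]);print(desc(q)); print('true -2.997 -0.031  1.177  1.91   0.431  0.591  1.033]')
    q=np.array([-1.271,0.3,1.079,.135,-.319,2.089,1.379])
    L=[[0.01, -0.005, -0.038], [0.02, -0.01, -0.076], [0.03, -0.015, -0.114], [0.04, -0.02, -0.152], [0.05, -0.025, -0.19], [0.06, -0.03, -0.228], [0.07, -0.035, -0.266], [0.08, -0.04, -0.3]]
    q=call(q,L,[0, 0, -0.05, -0.1, -0.15, -0.2, -0.25, -0.3]);print(desc(q)); print('true -2.418  0.025  1.38   1.009  0.548  1.676  0.834')
    print(desc(np.array([-1.26,.722,.902,2.129,-.995,.043,1.781])))
E
python3 sim.py
```

```text
q [-1.65  0.46  1.1   1.9  -0.45  0.36  1.61] pos [0.484 0.403 0.462] tilt 40.6 az 20 fore az 16 el -27
q [-1.26  0.71  0.91  2.12 -1.    0.04  1.79] pos [0.561 0.23  0.297] tilt 40.1 az -12 fore az -17 el -44
true [-1.26   0.722  0.902  2.129 -0.995  0.043  1.781]
q [-2.76 -0.35  1.08  2.08  1.07  0.97  0.25] pos [0.276 0.409 0.526] tilt 40.8 az 45 fore az 99 el -20
true  [-2.756 -0.345  1.08   2.082  1.066  0.966  0.253]
q [-3.01 -0.04  1.18  1.91  0.45  0.6   1.  ] pos [-0.02   0.538  0.566] tilt 40.8 az 85 fore az 101 el -19
true -2.997 -0.031  1.177  1.91   0.431  0.591  1.033]
q [-2.47  0.05  1.51  1.06  0.5   1.6   0.84] pos [0.376 0.279 0.848] tilt 41.0 az 3 fore az 52 el 29
true -2.418  0.025  1.38   1.009  0.548  1.676  0.834
q [-1.26  0.72  0.9   2.13 -1.    0.04  1.78] pos [0.555 0.227 0.29 ] tilt 39.4 az -14 fore az -18 el -45
```

```bash
cat > plan.py <<'E'
from sim import *
def seg(q,dp,dr,n):
    # n rows linear; in calls of 8
    rows=[(np.array(dp)*(i+1)/n,dr*(i+1)/n) for i in range(n)]
    i=0; a0=np.zeros(3); r0=0
    a,T,_=fk2(q,X); base=a.copy();Tb=T
    while i<n:
        ch=rows[i:i+8]; a,T,_=fk2(q,X)
        off=base-a
        done=(T*Tb.inv()).as_rotvec()[2]
        q=call(q,[off+c[0] for c in ch],[c[1]-done for c in ch]); i+=8
    return q
if __name__=='__main__':
    q0=np.array([-1.26,.722,.902,2.129,-.995,.043,1.781])
    for up in(.2,.35):
      for out in (0,.08):
        for yaw in(-.6,-.9,-1.2,-1.5):
            q=seg(q0,[out,0,up],0,8); a=desc(q)
            q=seg(q,[0,0,0],yaw,12); b=desc(q)
            q=seg(q,[-out,-.02,-up],0,10); c=desc(q)
            q=seg(q,[0,0,0],-yaw,12)
            print(up,out,yaw,'|',a.split('tilt')[0],'|',b.split('tilt')[0],'|',c.split('tilt')[0],'\n   END',desc(q))
E
python3 plan.py
```

```text
0.2 0 -0.6 | q [-1.53  0.66  1.51  1.82 -0.6   0.65  1.54] pos [0.555 0.227 0.49 ]  | q [-1.42  0.86  1.51  1.54 -0.34  1.07  0.78] pos [0.555 0.227 0.49 ]  | q [-1.36  1.03  1.28  1.87 -0.54  0.63  0.79] pos [0.555 0.207 0.29 ]  
   END q [-1.23  0.69  0.88  2.13 -0.51  0.04  1.33] pos [0.558 0.213 0.298] tilt 39.1 az -14 fore az -17 el -45
0.2 0 -0.9 | q [-1.53  0.66  1.51  1.82 -0.6   0.65  1.54] pos [0.555 0.227 0.49 ]  | q [-1.32  0.94  1.51  1.36 -0.32  1.33  0.53] pos [0.555 0.227 0.49 ]  | q [-1.31  1.13  1.35  1.69 -0.5   0.94  0.52] pos [0.555 0.207 0.29 ]  
   END q [-1.23  0.69  0.88  2.13 -0.45  0.04  1.27] pos [0.558 0.213 0.298] tilt 39.1 az -14 fore az -17 el -45
0.2 0 -1.2 | q [-1.53  0.66  1.51  1.82 -0.6   0.65  1.54] pos [0.555 0.227 0.49 ]  | q [-1.19  1.01  1.51  1.17 -0.34  1.61  0.31] pos [0.555 0.227 0.49 ]  | q [-1.23  1.2   1.39  1.51 -0.51  1.23  0.29] pos [0.555 0.207 0.29 ]  
   END q [-1.23  0.69  0.88  2.13 -0.47  0.04  1.29] pos [0.558 0.213 0.298] tilt 39.1 az -14 fore az -17 el -45
0.2 0 -1.5 | q [-1.53  0.66  1.51  1.82 -0.6   0.65  1.54] pos [0.55
[... 3735 characters left out ...]
 -45
0.35 0.08 -1.2 | q [-1.32  0.65  1.5   1.4  -0.53  0.99  1.49] pos [0.629 0.227 0.61 ]  | q [-0.85  0.98  1.49  0.47 -0.43  2.05  0.3 ] pos [0.629 0.227 0.61 ]  | q [-1.24  1.25  1.4   1.56 -0.57  1.2   0.32] pos [0.549 0.207 0.26 ]  
   END q [-1.25  0.76  0.9   2.13 -0.77  0.04  1.49] pos [0.553 0.217 0.272] tilt 38.9 az -18 fore az -21 el -45
0.35 0.08 -1.5 | q [-1.32  0.65  1.5   1.4  -0.53  0.99  1.49] pos [0.629 0.227 0.61 ]  | q [-0.83  0.92  1.09  0.55 -0.11  2.09 -0.02] pos [0.606 0.206 0.584]  | q [-1.12  1.08  1.01  1.55 -0.25  1.18 -0.2 ] pos [0.526 0.186 0.234]  
   END q [-1.24  0.75  0.85  2.17  0.67  0.04 -0.02] pos [0.535 0.206 0.26 ] tilt 38.4 az -21 fore az -21 el -48
```

```bash
cat > rs.py <<'E'
from plan import *
import sys
from multiprocessing import Pool
q0=np.array([-1.26,.722,.902,2.129,-.995,.043,1.781])
Tc=fk2(q0,X)[1]
def goseg(q,p,az,maxn=16):
    a,T,_=fk2(q,X); z=T.as_matrix()[:,2]; cur=np.arctan2(z[1],z[0]); dr=az-cur
    dp=np.array(p)-a; n=int(np.ceil(max(np.linalg.norm(dp)/.038,abs(dr)/.115,1)))
    return seg(q,dp,dr,n),n
def trial(s):
    rng=np.random.default_rng(s); q=q0.copy(); W=[];N=0
    for k in range(rng.integers(1,3)):
        r=rng.uniform(.42,.75);a=rng.uniform(-.6,1.2);z=rng.uniform(.3,.7);az=rng.uniform(-1.7,1.5)
        p=[r*np.cos(a),r*np.sin(a),z]; 
        if p[1]<.12 and p[0]>.45: continue
        q,n=goseg(q,p,az);N+=n;W.append((np.round(p,2),round(az,2)))
    q,n=goseg(q,[.557,.2,.24],-.17);N+=n
    q,n=goseg(q,[.557,.2,.116],-.17);N+=n
    a,T,_=fk2(q,X)
    return N,np.linalg.norm(a-[.557,.2,.116]),q,W
if __name__=='__main__':
    import os
    with Pool(os.cpu_count()) as P: res=P.map(trial,range(240))
    res=[r for r in res if r[1]<.003]; res.sort(key=lambda r:r[0]); print(len(res))
    for r in res[:12]: print(r[0],r[2].round(2),r[3])
E
time OMP_NUM_THREADS=1 python3 rs.py
```

```text
6
35 [-0.65  0.89 -0.04  2.27  2.29  0.71 -1.46] [(array([0.58, 0.13, 0.47]), 0.42), (array([0.18, 0.4 , 0.48]), 0.75)]
37 [-0.33  0.9  -0.5   2.21  2.    0.87 -1.12] [(array([ 0.44, -0.05,  0.55]), 1.29), (array([0.39, 0.23, 0.61]), -0.06)]
39 [-0.62  0.87 -0.05  2.24  2.25  0.62 -1.37] [(array([0.6 , 0.13, 0.54]), 1.13), (array([0.43, 0.42, 0.48]), -0.54)]
42 [-0.29  0.96 -0.63  2.25  2.03  1.08 -1.06] [(array([ 0.37, -0.23,  0.64]), 0.18), (array([0.36, 0.34, 0.41]), -0.36)]
46 [-0.61  0.89 -0.1   2.26  2.25  0.75 -1.35] [(array([ 0.44, -0.1 ,  0.62]), 0.94), (array([ 0.39, -0.22,  0.39]), -0.73)]
51 [-0.28  0.96 -0.64  2.25  2.03  1.09 -1.05] [(array([ 0.44, -0.25,  0.52]), 0.03), (array([0.34, 0.59, 0.45]), -0.66)]
real	0m36.688s
user	2m8.179s
sys	0m0.248s
```

```bash
cat > rob.py <<'E'
from rs import *
C=[[([.58,.13,.47],.42),([.18,.4,.48],.75)],[([.55,.2,.47],.42),([.18,.4,.48],.75)],[([.6,.13,.54],1.13),([.43,.42,.48],-.54)],[([.55,.22,.5],1.1),([.43,.42,.48],-.54)],[([.37,-.23,.64],.18),([.36,.34,.41],-.36)],[([.44,-.05,.55],1.29),([.39,.23,.61],-.06)]]
def f(a):
    i,s=a; rng=np.random.default_rng(s); q=q0+rng.normal(0,.01,7)*(s>0); q=np.clip(q,lo,hi); N=0;tr=[]
    for p,az in C[i]:
        sg=.012*(s>0); q,n=goseg(q,np.array(p)+rng.normal(0,sg,3),az+rng.normal(0,3*sg));N+=n;tr.append(q.round(2))
    q,n=goseg(q,[.557,.2,.24],-.17);N+=n;tr.append(q.round(2))
    q,n=goseg(q,[.557,.2,.116],-.17);N+=n;tr.append(q.round(2))
    return i,s,N,np.linalg.norm(fk2(q,X)[0]-[.557,.2,.116]),tr
if __name__=='__main__':
    with Pool(4) as P: R_=P.map(f,[(i,s) for i in range(len(C)) for s in range(8)])
    for i in range(len(C)):
        g=[r for r in R_ if r[0]==i]; print(i,g[0][2],[round(r[3],3) for r in g]); print('   ',[t.tolist() for t in g[0][4]])
E
OMP_NUM_THREADS=1 python3 rob.py
```

```text
0 35 [np.float64(0.0), np.float64(0.0), np.float64(0.0), np.float64(0.0), np.float64(0.0), np.float64(0.0), np.float64(0.0), np.float64(0.0)]
    [[-0.67, 0.23, 0.55, 1.97, -0.78, 0.4, 2.56], [-1.45, -0.08, 0.1, 2.24, 0.8, 0.53, 0.46], [-0.79, 0.63, 0.19, 2.22, 2.01, 0.42, -1.11], [-0.64, 0.89, -0.05, 2.27, 2.29, 0.72, -1.45]]
1 35 [np.float64(0.073), np.float64(0.141), np.float64(0.115), np.float64(0.022), np.float64(0.16), np.float64(0.13), np.float64(0.123), np.float64(0.141)]
    [[-1.02, 0.23, 0.76, 2.0, -0.68, 0.34, 2.33], [-2.56, 0.11, 1.51, 2.26, 0.46, 0.25, 0.92], [-1.31, 0.64, 0.84, 2.19, 1.09, 0.04, -0.28], [-0.8, 0.74, 0.14, 2.27, 2.19, 0.52, -1.36]]
2 38 [np.float64(0.014), np.float64(0.0), np.float64(0.0), np.float64(0.003), np.float64(0.002), np.float64(0.003), np.float64(0.003), np.float64(0.011)]
    [[0.32, 0.32, -0.54, 1.64, -0.43, 0.76, 2.66], [-1.08, 0.27, 0.1, 1.77, 0.67, 0.84, 0.3], [-0.99, 0.61, 0.49, 2.16, 1.6, 0.17, -0.69], [-0.63, 0.84, -0.02, 2.23, 2.22, 0.58, -1.33]]
3 41 [np.float64(0.041), np.float64(0.047), np.float64(0.05), np.float64(0.014), np.float
[... 208 characters left out ...]
.68, 0.78, 0.04, 2.24, 2.2, 0.54, -1.33]]
4 42 [np.float64(0.0), np.float64(0.0), np.float64(0.0), np.float64(0.0), np.float64(0.0), np.float64(0.0), np.float64(0.0), np.float64(0.0)]
    [[-0.86, -0.36, 0.94, 1.97, 0.12, 0.73, 1.94], [-0.47, 0.21, -0.81, 2.09, 0.93, 1.17, -0.46], [-0.28, 0.67, -0.62, 2.19, 1.75, 0.88, -0.77], [-0.3, 0.95, -0.61, 2.25, 2.04, 1.06, -1.08]]
5 37 [np.float64(0.0), np.float64(0.0), np.float64(0.0), np.float64(0.0), np.float64(0.0), np.float64(0.0), np.float64(0.0), np.float64(0.0)]
    [[0.57, 0.18, -0.69, 2.1, -0.6, 0.4, 2.66], [0.22, -0.03, -0.66, 2.04, 0.11, 0.52, 1.37], [-0.19, 0.25, -0.56, 2.16, 1.12, 0.6, -0.09], [-0.34, 0.9, -0.5, 2.21, 2.0, 0.87, -1.12]]
```

>>> {"op": "carry_out", "data": {"linear": [[0.003,-0.015,0.032],[0.007,-0.03,0.064],[0.01,-0.046,0.096],[0.014,-0.062,0.128],[0.017,-0.077,0.16],[0.021,-0.094,0.186]], "roll": [0.11,0.22,0.33,0.44,0.55,0.655]}}

```text
clock: 17.12
tool_pos: [0.5755, 0.1338, 0.4825]
eef_rot: [-0.246, 0.907, 0.057, 0.337]
contact_force: [1.7, 0.0, -1.6]
opening: 0.75
```

```bash
python3 st.py
```

```text
t 17.12 pos [0.5755 0.1338 0.4825] q [-0.738  0.214  0.63   1.96  -0.778  0.429  2.561] F [ 1.7  0.  -1.6] op 0.75
tilt 39.9 lean az 24.7 yaxis [-0.484  0.873 -0.063] yaz 119.0
```

```bash
cat > chk.py <<'E'
from rs import *
q=np.clip(np.array([-.738,.214,.63,1.96,-.778,.429,2.561]),lo,hi)
for w in([.18,.4,.48],[.15,.4,.48],[.2,.35,.48]):
  for az in(.75,.5):
    k,n=goseg(q,w,az); t=[k.round(2)];k,m=goseg(k,[.557,.2,.24],-.17);t.append(k.round(2));k,o=goseg(k,[.557,.2,.116],-.17);print(w,az,n,m,o,t,desc(k))
E
python3 chk.py; python3 - <<'E'
E
```

```text
[0.18, 0.4, 0.48] 0.75 13 12 4 [array([-1.42, -0.08,  0.04,  2.24,  0.82,  0.54,  0.42]), array([-0.78,  0.63,  0.16,  2.22,  2.01,  0.45, -1.12])] q [-0.64  0.9  -0.06  2.27  2.28  0.75 -1.46] pos [0.557 0.2   0.116] tilt 39.6 az -10 fore az -94 el -88
[0.18, 0.4, 0.48] 0.5 13 10 4 [array([-1.75, -0.08,  0.55,  2.24,  0.89,  0.6 ,  0.33]), array([-0.94,  0.6 ,  0.36,  2.24,  1.98,  0.32, -1.12])] q [-0.68  0.89  0.01  2.27  2.33  0.68 -1.5 ] pos [0.557 0.2   0.116] tilt 38.8 az -10 fore az -65 el -85
[0.15, 0.4, 0.48] 0.75 14 13 4 [array([-1.39, -0.08, -0.12,  2.24,  0.84,  0.62,  0.29]), array([-0.75,  0.62,  0.11,  2.22,  1.98,  0.47, -1.09])] q [-0.62  0.9  -0.09  2.27  2.26  0.76 -1.43] pos [0.557 0.2   0.116] tilt 39.5 az -10 fore az -128 el -89
[0.15, 0.4, 0.48] 0.5 14 11 4 [array([-1.68, -0.08,  0.31,  2.24,  0.87,  0.71,  0.2 ]), array([-0.84,  0.64,  0.27,  2.22,  2.06,  0.36, -1.17])] q [-0.67  0.89 -0.    2.26  2.32  0.68 -1.49] pos [0.557 0.2   0.116] tilt 38.5 az -10 fore az -63 el -86
[0.2, 0.35, 0.48] 0.75 12 11 4 [array([-1.17, -0.13, -0.1 ,  2.29,  0.73,  0.48,  0.57]), array([-0.71,  0.6 ,  0.02,  2.23,  1.9 ,  0.53, -1.02])] q [-0.58  0.9  -0.15  2.27  2.23  0.8  -1.39] pos [0.557 0.2   0.116] tilt 39.7 az -10 fore az 159 el -88
[0.2, 0.35, 0.48] 0.5 12 9 5 [array([-1.48, -0.11,  0.38,  2.26,  0.82,  0.55,  0.46]), array([-0.97,  0.57,  0.37,  2.24,  1.88,  0.31, -1.02])] q [-0.66  0.89 -0.01  2.26  2.31  0.68 -1.49] pos [0.557 0.2   0.116] tilt 38.5 az -10 fore az -62 el -86
```

>>> {"op": "carry_out", "data": {"linear": [[-0.031,0.018,0],[-0.063,0.036,0],[-0.094,0.054,0],[-0.125,0.072,0],[-0.156,0.09,0],[-0.188,0.108,0],[-0.219,0.126,0],[-0.25,0.144,0]], "roll": [0.027,0.053,0.08,0.107,0.133,0.16,0.187,0.213]}}

```text
clock: 17.78
tool_pos: [0.3814, 0.2447, 0.4824]
eef_rot: [-0.337, 0.877, 0.092, 0.329]
contact_force: [0.1, -0.1, -0.1]
opening: 0.75
```

>>> {"op": "carry_out", "data": {"linear": [[-0.031,0.018,0],[-0.063,0.036,0],[-0.094,0.054,0],[-0.125,0.072,0]], "roll": [0.027,0.053,0.08,0.107]}}

```text
clock: 18.12
tool_pos: [0.2541, 0.3167, 0.4845]
eef_rot: [-0.385, 0.856, 0.111, 0.326]
contact_force: [0.1, 0.5, -0.1]
opening: 0.751
```

```bash
python3 st.py
```

```text
t 18.12 pos [0.2541 0.3167 0.4845] q [-1.191 -0.148 -0.046  2.288  0.725  0.464  0.608] F [ 0.1  0.5 -0.1] op 0.751
tilt 40.3 lean az 43.0 yaxis [-0.732  0.679 -0.061] yaz 137.2
```

>>> {"op": "carry_out", "data": {"linear": [[0.028,-0.011,-0.022],[0.055,-0.021,-0.044],[0.083,-0.032,-0.067],[0.11,-0.043,-0.089],[0.138,-0.053,-0.111],[0.165,-0.064,-0.134],[0.193,-0.074,-0.156],[0.22,-0.085,-0.178]], "roll": [-0.084,-0.168,-0.252,-0.336,-0.42,-0.505,-0.589,-0.673]}}

```text
clock: 18.78
tool_pos: [0.4475, 0.244, 0.3298]
eef_rot: [-0.081, 0.935, -0.0, 0.347]
contact_force: [0.9, 1.5, 1.2]
opening: 0.75
```

```bash
python3 st.py
```

```text
t 18.78 pos [0.4475 0.244  0.3298] q [-0.897  0.346  0.03   2.371  1.799  0.482 -0.823] F [0.9 1.5 1.2] op 0.75
tilt 40.6 lean az 4.9 yaxis [-0.151  0.987 -0.057] yaz 98.7
```

>>> {"op": "carry_out", "data": {"linear": [[0.027,-0.011,-0.022],[0.054,-0.022,-0.045],[0.081,-0.033,-0.067],[0.1085,-0.0435,-0.09],[0.1085,-0.0435,-0.09]], "roll": [-0.08,-0.16,-0.24,-0.3,-0.3]}}

```text
clock: 19.2
tool_pos: [0.5596, 0.1997, 0.2382]
eef_rot: [0.061, 0.936, -0.054, 0.343]
contact_force: [0.7, 0.0, -0.1]
opening: 0.749
```

```bash
python3 st.py;  python3 - <<'E'
from h import *
p=snapshot('wrist'); save(p,'wrist2')
for r in cut_out(p,'vial_yellow')[:3]:
    P,u,v=cloud(p,r['region']);T=P[(P[:,2]>.110)&(P[:,2]<.128)]
    print(r['pixel'],np.median(p['img'][v,u],axis=0),len(T),((T.max(0)+T.min(0))/2).round(4) if len(T) else '')
p=snapshot('side'); save(p,'side2')
E
```

```text
t 19.2 pos [0.5596 0.1997 0.2382] q [-0.727  0.637  0.053  2.211  1.889  0.54  -1.06 ] F [ 0.7  0.  -0.1] op 0.749
tilt 40.7 lean az -12.6 yaxis [ 0.15   0.987 -0.059] yaz 81.3
[196.7, 12.0] [121.  56.  71.] 1332 [0.4848 0.1325 0.1171]
[341.4, 69.7] [127. 103.  28.] 2471 [0.5551 0.201  0.1159]
[341.1, 159.0] [56. 22. 70.] 1151 [0.6158 0.191  0.1158]
```

View pics/side2.png

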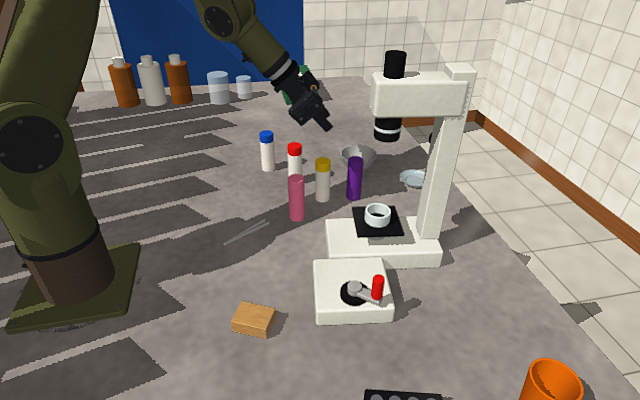

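View pics/wrist2.png

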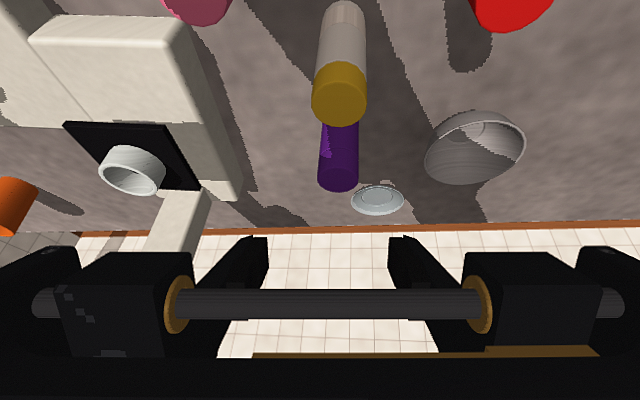

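>>> {"op": "carry_out", "data": {"linear": [[-0.004,0.001,-0.035],[-0.004,0.001,-0.07],[-0.004,0.001,-0.1],[-0.004,0.001,-0.12],[-0.004,0.001,-0.12]], "roll": [0,0,0,0,0]}}

```text
clock: 19.77
tool_pos: [0.5496, 0.2035, 0.1194]
eef_rot: [0.056, 0.937, -0.051, 0.341]
contact_force: [0.9, 0.2, -1.0]
opening: 0.751
```

```bash
python3 st.py;  python3 - <<'E'
from h import *
p=snapshot('wrist'); save(p,'wrist3')
p=snapshot('side'); save(p,'side3')
a=cv2.imread('pics/wrist3.png');b=cv2.imread('pics/side3.png')[90:240,220:440]
b=cv2.resize(b,(800*220//300*0+586,400)); cv2.imwrite('pics/c3.png',cv2.resize(np.hstack([a,b]),(800,261)))
E
```

```text
t 19.77 pos [0.5496 0.2035 0.1194] q [-0.639  0.896 -0.114  2.275  2.188  0.791 -1.436] F [ 0.9  0.2 -1. ] op 0.751
tilt 40.4 lean az -11.9 yaxis [ 0.14   0.988 -0.057] yaz 81.9
```

View pics/c3.png

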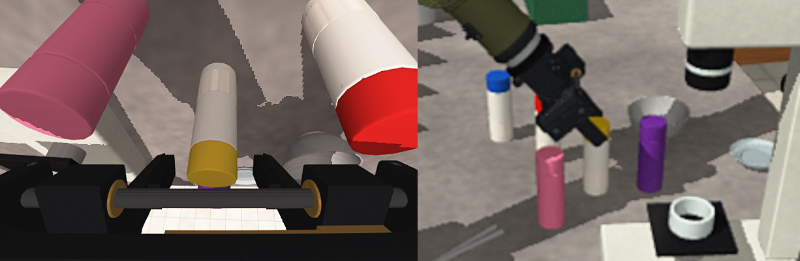

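>>> {"op": "carry_out", "data": {"linear": [[0.006,-0.003,-0.003],[0.006,-0.003,-0.003],[0.006,-0.003,-0.003]], "roll": [0,0,0]}}

```text
clock: 20.12
tool_pos: [0.558, 0.2004, 0.1218]
eef_rot: [0.058, 0.936, -0.05, 0.345]
contact_force: [-0.3, -1.2, -0.2]
opening: 0.752
```

>>> {"op": "carry_out", "data": {"linear": [[0,0,0],[0,0,0],[0,0,0],[0,0,0],[0,0,0]], "roll": [0,0,0,0,0], "gripper": 0.35, "grip_force": 20}}

```text
clock: 20.53
tool_pos: [0.5581, 0.2006, 0.1219]
eef_rot: [0.058, 0.935, -0.05, 0.345]
contact_force: [0.6, -0.6, 1.7]
opening: 0.448
```

```bash
python3 st.py
```

```text
t 20.53 pos [0.5581 0.2006 0.1219] q [-0.627  0.893 -0.108  2.265  2.198  0.787 -1.43 ] F [ 0.6 -0.6  1.7] op 0.448
tilt 40.8 lean az -11.7 yaxis [ 0.142  0.988 -0.053] yaz 81.8
```

```bash
cat > chk2.py <<'E'
from rs import *
q=np.array([-.627,.893,-.108,2.265,2.198,.787,-1.43])
q,n=goseg(q,[.555,.2,.27],-.2);print(n,desc(q))
for s in([.44,-.01],[.48,0.0]):
    k=q
    for w,az in(([*s,.27],-.155),([*s,.075],-.155),([*s,.27],-.155),([.50,-.02,.30],-.155),([.628,-.029,.205],-.155),([.628,-.029,.165],-.155),([.5,-.03,.25],-.155),([.56,-.19,.2],.5),([.565,-.216,.098],.5)):
        k,n=goseg(k,w,az); print(n,w,desc(k))
E
python3 chk2.py
```

```text
4 q [-0.78  0.57  0.13  2.2   1.8   0.48 -0.95] pos [0.555 0.2   0.27 ] tilt 40.8 az -11 fore az 17 el -67
7 [0.44, -0.01, 0.27] q [-0.03  0.47 -0.52  2.56  2.18  0.75 -1.07] pos [0.477 0.03  0.276] tilt 40.1 az -9 fore az 70 el -77
6 [0.44, -0.01, 0.075] q [ 0.4   1.24 -1.43  2.56  2.01  1.69 -0.68] pos [0.513 0.013 0.149] tilt 39.7 az -9 fore az 121 el -25
4 [0.44, -0.01, 0.27] q [ 0.56  0.75 -1.47  2.56  1.78  1.23 -0.63] pos [ 0.468 -0.007  0.279] tilt 39.2 az -9 fore az 99 el -44
2 [0.5, -0.02, 0.3] q [ 0.67  0.73 -1.47  2.44  1.76  1.14 -0.44] pos [ 0.5  -0.02  0.3 ] tilt 39.2 az -9 fore az 84 el -42
5 [0.628, -0.029, 0.205] q [ 0.58  1.02 -1.27  2.2   2.    1.18 -0.29] pos [ 0.628 -0.029  0.205] tilt 39.2 az -9 fore az 81 el -35
2 [0.628, -0.029, 0.165] q [ 0.56  1.1  -1.23  2.22  2.09  1.23 -0.34] pos [ 0.628 -0.029  0.165] tilt 39.2 az -9 fore az 86 el -35
5 [0.5, -0.03, 0.25] q [ 0.61  0.86 -1.41  2.52  1.9   1.25 -0.55] pos [ 0.5  -0.03  0.25] tilt 39.2 az -9 fore az 97 el -41
6 [0.56, -0.19, 0.2] q [ 1.09  0.94 -1.13  2.19  1.98  0.4   0.54] pos [ 0.549 -0.163  0.203] til
[... 607 characters left out ...]
0.5  -0.02  0.3 ] tilt 40.3 az -9 fore az 86 el -42
5 [0.628, -0.029, 0.205] q [ 0.58  1.03 -1.27  2.21  2.03  1.2  -0.31] pos [ 0.628 -0.029  0.205] tilt 40.3 az -9 fore az 82 el -35
2 [0.628, -0.029, 0.165] q [ 0.55  1.11 -1.23  2.23  2.12  1.25 -0.36] pos [ 0.628 -0.029  0.165] tilt 40.3 az -9 fore az 87 el -35
5 [0.5, -0.03, 0.25] q [ 0.6   0.86 -1.41  2.53  1.92  1.28 -0.58] pos [ 0.5  -0.03  0.25] tilt 40.3 az -9 fore az 99 el -41
6 [0.56, -0.19, 0.2] q [ 1.1   0.95 -1.13  2.19  2.04  0.39  0.51] pos [ 0.551 -0.165  0.202] tilt 39.0 az 21 fore az 45 el -43
4 [0.565, -0.216, 0.098] q [ 1.09  1.12 -0.92  2.04  2.13  0.21  0.73] pos [ 0.565 -0.216  0.098] tilt 39.0 az 29 fore az 40 el -47
```

```bash
cat > chk3.py <<'E'
from rs import *
q=np.array([-.627,.893,-.108,2.265,2.198,.787,-1.43])
k,n=goseg(q,[.555,.2,.20],-.2);print(n,desc(k))
for w,az in(([.6,.09,.20],-.155),([.6,.09,.122],-.155),([.6,.09,.075],-.155),([.6,.09,.2],-.155),([.55,.03,.28],-.155),([.54,-.015,.30],-.155),([.628,-.029,.2],-.155),([.628,-.029,.165],-.155),([.53,-.03,.2],-.155),([.50,-.23,.2],.5),([.565,-.216,.098],.5)):
        k,n=goseg(k,w,az); print(n,w,desc(k))
E
python3 chk3.py
```

```text
3 q [-0.68  0.71 -0.02  2.25  2.05  0.63 -1.24] pos [0.555 0.2   0.2  ] tilt 40.8 az -11 fore az 19 el -79
4 [0.6, 0.09, 0.2] q [-0.35  0.71 -0.07  2.28  2.42  0.62 -1.28] pos [0.6  0.09 0.2 ] tilt 40.8 az -9 fore az 12 el -81
3 [0.6, 0.09, 0.122] q [-0.31  0.89 -0.15  2.31  2.51  0.82 -1.39] pos [0.6   0.09  0.122] tilt 40.8 az -9 fore az 168 el -86
2 [0.6, 0.09, 0.075] q [-0.3   1.01 -0.17  2.3   2.55  0.92 -1.44] pos [0.6   0.09  0.075] tilt 40.8 az -9 fore az -180 el -80
4 [0.6, 0.09, 0.2] q [-0.35  0.71 -0.08  2.28  2.41  0.62 -1.28] pos [0.6  0.09 0.2 ] tilt 40.8 az -9 fore az 13 el -81
3 [0.55, 0.03, 0.28] q [-0.28  0.48 -0.03  2.39  2.45  0.49 -1.21] pos [0.55 0.03 0.28] tilt 40.8 az -9 fore az 4 el -74
2 [0.54, -0.015, 0.3] q [-0.15  0.42 -0.04  2.4   2.55  0.43 -1.19] pos [ 0.54  -0.015  0.3  ] tilt 40.8 az -9 fore az -0 el -71
4 [0.628, -0.029, 0.2] q [-0.03  0.71 -0.12  2.25  2.68  0.57 -1.26] pos [ 0.628 -0.029  0.2  ] tilt 40.8 az -9 fore az 8 el -80
1 [0.628, -0.029, 0.165] q [-0.02  0.79 -0.15  2.27  2.71  0.67 -1.28] pos [ 0.628 -0.029  0.165] tilt 40.8 az -9 fore az 26 el -85
3 [0.53, -0.03, 0.2] q [-0.02  0.7  -0.2   2.54  2.71  0.84 -1.36] pos [ 0.53 -0.03  0.2 ] tilt 40.8 az -9 fore az 158 el -84
6 [0.5, -0.23, 0.2] q [ 0.87  0.75 -0.51  2.3   3.81  0.36 -1.27] pos [ 0.509 -0.178  0.198] tilt 40.9 az 22 fore az 30 el -73
4 [0.565, -0.216, 0.098] q [ 0.92  1.01 -0.56  2.06  4.    0.24 -1.23] pos [ 0.565 -0.216  0.098] tilt 40.9 az 29 fore az 34 el -66
```

>>> {"op": "carry_out", "data": {"linear": [[0,0,0.01],[0,0,0.03],[0,0,0.055],[0,0,0.08],[0.0,0,0.1]], "roll": [0,0,0,0,0]}}

```text
clock: 20.95
tool_pos: [0.5577, 0.2005, 0.2237]
eef_rot: [0.058, 0.936, -0.049, 0.345]
contact_force: [-0.1, -0.4, -1.4]
opening: 0.447
```

>>> {"op": "carry_out", "data": {"linear": [[0.012,-0.033,0],[0.024,-0.066,0],[0.036,-0.095,0],[0.042,-0.11,-0.02],[0.042,-0.11,-0.05],[0.042,-0.11,-0.08],[0.042,-0.11,-0.096],[0.042,-0.11,-0.1]], "roll": [0,0,0.04,0.04,0.04,0.04,0.04,0.04]}}

```text
clock: 21.62
tool_pos: [0.5994, 0.0897, 0.1219]
eef_rot: [0.039, 0.937, -0.043, 0.345]
contact_force: [-1.1, -0.2, 10.2]
opening: 0.443
```

>>> {"op": "carry_out", "data": {"linear": [[0,0,0],[0,0,0]], "roll": [0,0]}}

```text
clock: 21.78
tool_pos: [0.5994, 0.0896, 0.1224]
eef_rot: [0.039, 0.937, -0.043, 0.345]
contact_force: [-0.0, -0.7, -1.3]
opening: 0.445
```

```bash
python3 st.py;  python3 - <<'E'
from h import *
p=snapshot('side'); save(p,'side4')
cv2.imwrite('pics/s4.png',cv2.resize(cv2.imread('pics/side4.png')[60:260,200:480],(800,571)))
E
```

```text
t 21.78 pos [0.5994 0.0896 0.1224] q [-0.311  0.893 -0.154  2.305  2.493  0.821 -1.388] F [-0.  -0.7 -1.3] op 0.445
tilt 40.7 lean az -9.5 yaxis [ 0.103  0.993 -0.054] yaz 84.1
```

View pics/s4.png

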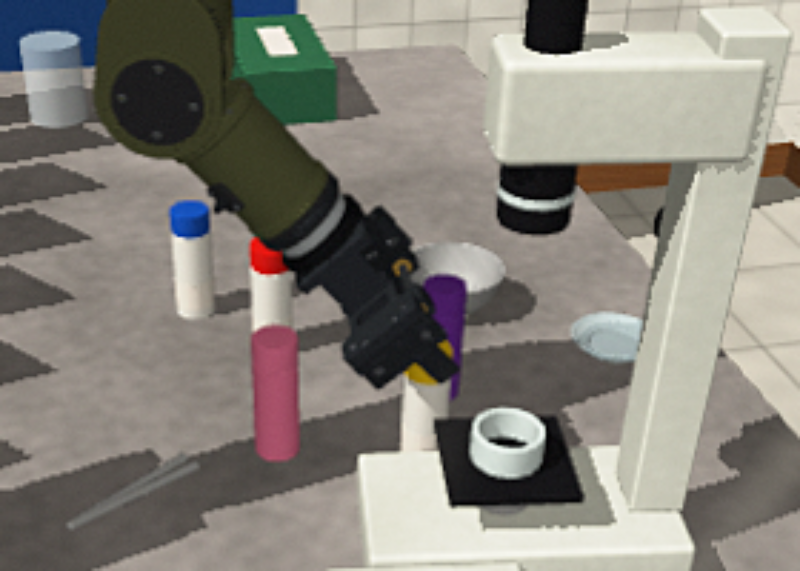

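>>> {"op": "carry_out", "data": {"linear": [[0,0,0],[0,0,0],[0,0,0],[-0.003,0,0.0]], "roll": [0,0,0,0], "gripper": 0.65}}

```text
clock: 22.17
tool_pos: [0.597, 0.0898, 0.1235]
eef_rot: [0.039, 0.936, -0.043, 0.346]
contact_force: [-0.4, -0.1, -0.5]
opening: 0.645
```

```bash
python3 st.py;  python3 - <<'E'
from h import *
p=snapshot('wrist'); save(p,'wrist5')
g=p['img'].astype(int); P,u,v=cloud(p); c=g[v,u]
m=(c[:,0]-c[:,2]>60)&(c[:,1]-c[:,2]>40)&(np.hypot(P[:,0]-.597,P[:,1]-.09)<.05)&(P[:,2]>.1)&(P[:,2]<.13)
T=P[m]; print(m.sum(), np.median(T[T[:,2]>.115],0) if m.sum() else '', T.min(0),T.max(0))
for n in('side','top'):
    p=snapshot(n)
    for r in cut_out(p,'vial_yellow')[:5]:
        Q,u,v=cloud(p,r['region']); Q=Q[Q[:,2]>.015]
        from scipy.optimize import least_squares
        f=least_squares(lambda c:np.hypot(Q[:,0]-c[0],Q[:,1]-c[1])-.02,np.median(Q[:,:2],0)+[0,.01],loss='soft_l1',f_scale=.002).x
        print(n,r['pixel'],f.round(4),len(Q))
E
```

```text
t 22.17 pos [0.597  0.0898 0.1235] q [-0.312  0.892 -0.156  2.313  2.493  0.829 -1.393] F [-0.4 -0.1 -0.5] op 0.645
tilt 40.8 lean az -9.5 yaxis [ 0.103  0.993 -0.054] yaz 84.1
4627 [0.58822638 0.09098669 0.12001746] [0.57564801 0.07098366 0.10001326] [0.61492275 0.10995424 0.12093505]
side [356.5, 165.6] [0.6405 0.1885] 341
side [294.6, 197.9] [0.4739 0.1317] 646
side [342.3, 204.2] [0.5971 0.0892] 302
top [271.7, 152.0] [0.6439 0.1901] 322
top [310.8, 166.5] [0.5923 0.0915] 207
```

View pics/wrist5.png

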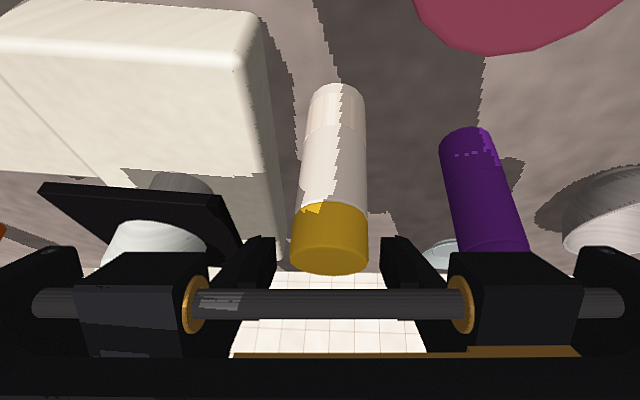

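>>> {"op": "carry_out", "data": {"linear": [[-0.007,0.001,-0.015],[-0.007,0.001,-0.03],[-0.007,0.001,-0.0425],[-0.007,0.001,-0.0425],[-0.007,0.001,-0.0425]], "roll": [0,0,0,0,0]}}

```text
clock: 22.83
tool_pos: [0.5891, 0.0906, 0.0796]
eef_rot: [0.039, 0.937, -0.043, 0.345]
contact_force: [0.4, 0.1, -0.6]
opening: 0.648
```

```bash
python3 st.py
```

```text
t 22.83 pos [0.5891 0.0906 0.0796] q [-0.306  0.998 -0.181  2.328  2.531  0.94  -1.449] F [ 0.4  0.1 -0.6] op 0.648
tilt 40.6 lean az -9.6 yaxis [ 0.103  0.993 -0.055] yaz 84.1
```

Fingers straddle the vial lower down with no contact. Grip, then lift.

>>> {"op": "carry_out", "data": {"linear": [[0,0,0],[0,0,0],[0,0,0],[0,0,0]], "roll": [0,0,0,0], "gripper": 0.35, "grip_force": 25}}

```text
clock: 23.17
tool_pos: [0.5895, 0.0907, 0.0805]
eef_rot: [0.039, 0.937, -0.043, 0.345]
contact_force: [-0.2, 0.3, 1.8]
opening: 0.452
```

>>> {"op": "carry_out", "data": {"linear": [[0,0,0.01],[0,0,0.04],[-0.015,0,0.08],[-0.03,0,0.12],[-0.05,0,0.14],[-0.06,-0.02,0.16]], "roll": [0,0,0,0,0,0]}}

```text
clock: 23.67
tool_pos: [0.5278, 0.0751, 0.2423]
eef_rot: [0.036, 0.937, -0.04, 0.345]
contact_force: [0.3, 1.0, -1.7]
opening: 0.445
```

```bash
python3 st.py
```

```text
t 23.67 pos [0.5278 0.0751 0.2423] q [-0.368  0.578 -0.117  2.458  2.381  0.666 -1.306] F [ 0.3  1.  -1.7] op 0.445
tilt 40.7 lean az -8.8 yaxis [ 0.095  0.994 -0.051] yaz 84.6
```

>>> {"op": "carry_out", "data": {"linear": [[0.005,-0.03,0],[0.01,-0.06,0],[0.02,-0.09,-0.01],[0.03,-0.094,-0.03],[0.035,-0.094,-0.038],[0.035,-0.094,-0.038]], "roll": [0,0,0,0,0,0]}}

```text
clock: 24.17
tool_pos: [0.563, -0.0189, 0.2027]
eef_rot: [0.036, 0.937, -0.04, 0.344]
contact_force: [-0.7, 0.2, -1.2]
opening: 0.448
```

```bash
python3 st.py
cat > meas.py <<'E'
from h import *
import sys
from scipy.optimize import least_squares
s=status.get_state(); tp=np.array(s['tool_pos']); vz=tp[2]-.0805
for n in('side','top'):
    p=snapshot(n); save(p,n+sys.argv[1])
    P,u,v=cloud(p); c=p['img'][v,u].astype(int)
    cen=tp[:2]+[.007,0]
    near=np.hypot(P[:,0]-cen[0],P[:,1]-cen[1])<.03
    yel=near&(c[:,0]-c[:,2]>60)&(c[:,1]-c[:,2]>40)&(P[:,2]>vz+.09)
    wh=near&(P[:,2]>vz+.008)&(P[:,2]<vz+.045)&(c.min(1)>90)
    for nm,m in(('yel',yel),('white',wh)):
        Q=P[m]
        if len(Q)<15: print(n,nm,len(Q)); continue
        f=least_squares(lambda c:np.hypot(Q[:,0]-c[0],Q[:,1]-c[1])-.02,cen,loss='soft_l1',f_scale=.0015)
        print(n,nm,len(Q),'axis',f.x.round(4),'rms',np.sqrt(2*f.cost/len(Q)).round(4),'zmax',Q[:,2].max().round(3))
        if nm=='yel':
            T=Q[Q[:,2]>vz+.116]; print('   topface n',len(T),((T.max(0)+T.min(0))/2).round(4) if len(T)>5 else '')
E
python3 meas.py 6
```

```text
t 24.17 pos [ 0.563  -0.0189  0.2027] q [-0.056  0.69  -0.163  2.434  2.686  0.726 -1.333] F [-0.7  0.2 -1.2] op 0.448
tilt 40.6 lean az -8.8 yaxis [ 0.095  0.994 -0.05 ] yaz 84.5
side yel 191 axis [ 0.5628 -0.0231] rms 0.0031 zmax 0.243
   topface n 117 [ 0.574  -0.0227  0.2405]
side white 270 axis [ 0.5706 -0.021 ] rms 0.0008 zmax 0.167
top yel 312 axis [ 0.5733 -0.0185] rms 0.0039 zmax 0.247
   topface n 285 [ 0.5722 -0.018   0.2429]
top white 10
```

View pics/side6.png

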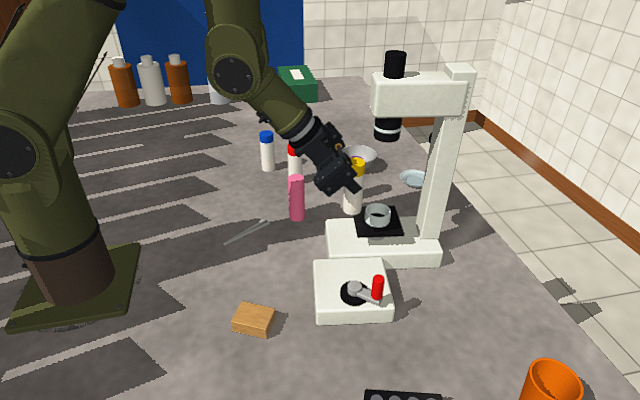

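>>> {"op": "carry_out", "data": {"linear": [[0.02,-0.003,0],[0.038,-0.006,0],[0.05,-0.008,0],[0.0565,-0.009,0],[0.0565,-0.009,0]], "roll": [0,0,0,0,0]}}

```text
clock: 24.68
tool_pos: [0.6198, -0.025, 0.2051]
eef_rot: [0.034, 0.937, -0.039, 0.346]
contact_force: [-0.1, 0.2, -1.0]
opening: 0.45
```

```bash
python3 st.py; python3 meas.py 7
python3 - <<'E'
import cv2
cv2.imwrite('pics/s7.png',cv2.resize(cv2.imread('pics/side7.png')[60:280,280:480],(727,800*0+600),interpolation=cv2.INTER_CUBIC))
E
```

```text
t 24.68 pos [ 0.6198 -0.025   0.2051] q [-0.044  0.698 -0.119  2.274  2.685  0.577 -1.272] F [-0.1  0.2 -1. ] op 0.45
tilt 40.7 lean az -8.5 yaxis [ 0.091  0.995 -0.05 ] yaz 84.8
side yel 143 axis [ 0.6198 -0.0298] rms 0.003 zmax 0.245
   topface n 105 [ 0.6331 -0.0284  0.2431]
side white 271 axis [ 0.6276 -0.0268] rms 0.0009 zmax 0.17
top yel 114 axis [ 0.6317 -0.0262] rms 0.002 zmax 0.266
   topface n 87 [ 0.6204 -0.0229  0.2536]
top white 15 axis [ 0.629  -0.0255] rms 0.0003 zmax 0.169
```

View pics/s7.png

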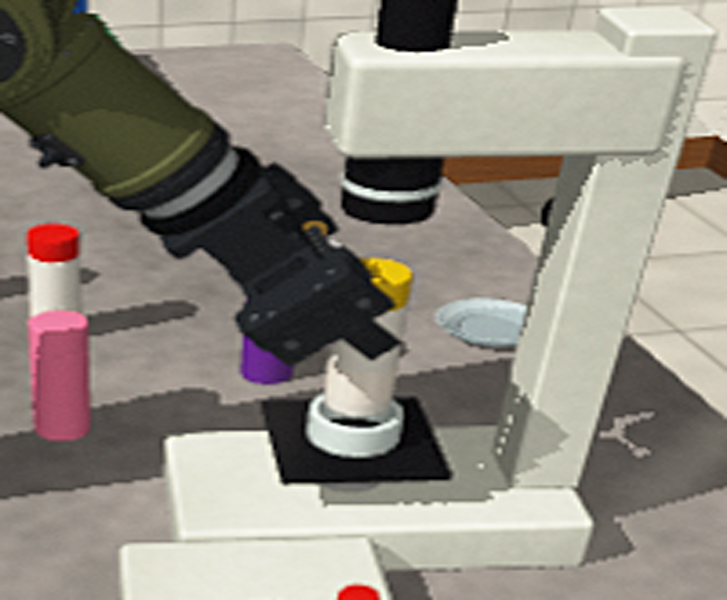

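>>> {"op": "carry_out", "data": {"linear": [[-0.0005,-0.0035,0],[-0.0005,-0.0035,-0.003],[-0.0005,-0.0035,-0.005],[-0.0005,-0.0035,-0.005]], "roll": [0,0,0,0]}}

```text
clock: 25.12
tool_pos: [0.6169, -0.0289, 0.1987]
eef_rot: [0.034, 0.938, -0.039, 0.344]
contact_force: [-0.0, 1.2, 0.2]
opening: 0.453
```

```bash
python3 meas.py 8; python3 st.py
python3 - <<'E'
import cv2
cv2.imwrite('pics/s8.png',cv2.resize(cv2.imread('pics/side8.png')[150:250,330:430],(700,600),interpolation=cv2.INTER_CUBIC))
E
```

```text
side yel 149 axis [ 0.6174 -0.0331] rms 0.003 zmax 0.239
   topface n 106 [ 0.6305 -0.0329  0.2366]
side white 272 axis [ 0.6241 -0.0307] rms 0.0009 zmax 0.163
top yel 121 axis [ 0.6312 -0.0295] rms 0.0022 zmax 0.241
   topface n 88 [ 0.6188 -0.0274  0.238 ]
top white 12
t 25.22 pos [ 0.617  -0.0288  0.1988] q [-0.031  0.71  -0.127  2.282  2.698  0.592 -1.277] F [-0.3 -0.1 -0.8] op 0.453
tilt 40.5 lean az -8.6 yaxis [ 0.091  0.995 -0.05 ] yaz 84.8
```

View pics/s8.png

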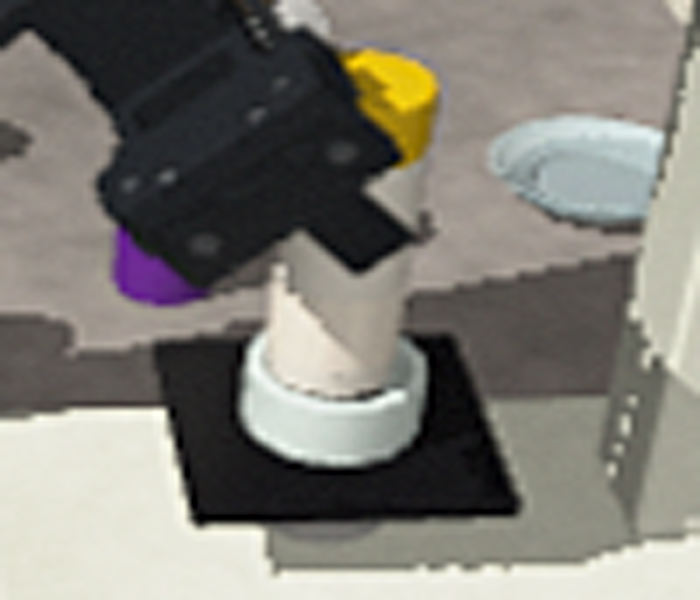

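>>> {"op": "carry_out", "data": {"linear": [[0.003,0,0],[0.003,0,0],[0.003,0,-0.001]], "roll": [0,0,0]}}

```text
clock: 25.47
tool_pos: [0.6203, -0.0287, 0.1979]
eef_rot: [0.034, 0.937, -0.039, 0.344]
contact_force: [-0.6, 0.2, -1.0]
opening: 0.448
```

```bash
python3 meas.py 9|grep -v yel; python3 st.py
```

```text
topface n 102 [ 0.6333 -0.0324  0.236 ]
side white 268 axis [ 0.6278 -0.0306] rms 0.0009 zmax 0.162
   topface n 70 [ 0.6175 -0.0268  0.2463]
top white 11
t 25.57 pos [ 0.6199 -0.0287  0.1976] q [-0.031  0.714 -0.125  2.275  2.697  0.588 -1.275] F [-0.3  0.2 -1. ] op 0.451
tilt 40.5 lean az -8.6 yaxis [ 0.091  0.995 -0.05 ] yaz 84.8
```

>>> {"op": "carry_out", "data": {"linear": [[-0.0005,0,-0.002],[-0.0005,0,-0.004],[-0.0005,0,-0.006],[-0.0005,0,-0.008]], "roll": [0,0,0,0]}}

```text
clock: 25.9
tool_pos: [0.6193, -0.0287, 0.1893]
eef_rot: [0.034, 0.938, -0.039, 0.344]
contact_force: [0.1, 0.6, -1.7]
opening: 0.453
```

```bash
python3 meas.py 10|grep -v yel; python3 st.py
```

```text
topface n 107 [ 0.6327 -0.0317  0.2273]
side white 323 axis [ 0.6265 -0.0309] rms 0.0017 zmax 0.154
   topface n 95 [ 0.623 -0.027  0.229]
top white 17 axis [ 0.629  -0.0301] rms 0.0012 zmax 0.153
t 26.0 pos [ 0.6192 -0.0287  0.1891] q [-0.027  0.733 -0.133  2.28   2.705  0.612 -1.283] F [-0.4  1.2 -1.4] op 0.448
tilt 40.4 lean az -8.6 yaxis [ 0.09   0.995 -0.05 ] yaz 84.8
```

>>> {"op": "carry_out", "data": {"linear": [[0,0,-0.003],[0,0,-0.006],[0,0,-0.009],[0,0,-0.012]], "roll": [0,0,0,0]}}

```text
clock: 26.33
tool_pos: [0.6192, -0.0288, 0.1767]
eef_rot: [0.034, 0.938, -0.039, 0.343]
contact_force: [-0.7, 1.3, -1.8]
opening: 0.449
```

```bash
python3 st.py
```

```text
t 26.33 pos [ 0.6192 -0.0288  0.1767] q [-0.022  0.762 -0.142  2.286  2.715  0.646 -1.292] F [-0.7  1.3 -1.8] op 0.449
tilt 40.4 lean az -8.6 yaxis [ 0.09   0.995 -0.05 ] yaz 84.8
```

>>> {"op": "carry_out", "data": {"linear": [[0,0,-0.001],[0,0,-0.002],[0,0,-0.003]], "roll": [0,0,0]}}

```text
clock: 26.58
tool_pos: [0.6192, -0.0287, 0.1735]
eef_rot: [0.034, 0.938, -0.039, 0.343]
contact_force: [0.6, 0.3, -1.5]
opening: 0.45
```

>>> {"op": "carry_out", "data": {"linear": [[0,0,-0.001],[0,0,-0.0015]], "roll": [0,0]}}

```text
clock: 26.75
tool_pos: [0.62, -0.0287, 0.173]
eef_rot: [0.034, 0.937, -0.039, 0.345]
contact_force: [-3.1, 0.5, 5.6]
opening: 0.451
```

>>> {"op": "carry_out", "data": {"linear": [[0,0,0],[0,0,0],[0,0,0],[0,0,0]], "roll": [0,0,0,0], "gripper": 0.65}}

```text
clock: 27.08
tool_pos: [0.6201, -0.0288, 0.173]
eef_rot: [0.034, 0.937, -0.039, 0.345]
contact_force: [0.2, -0.5, 0.2]
opening: 0.648
```

```bash
python3 st.py; python3 meas.py 11
python3 - <<'E'
import cv2
cv2.imwrite('pics/s11.png',cv2.resize(cv2.imread('pics/side11.png')[80:260,320:470],(500,600),interpolation=cv2.INTER_CUBIC))
E
```

```text
t 27.08 pos [ 0.6201 -0.0288  0.173 ] q [-0.02   0.772 -0.145  2.287  2.719  0.661 -1.296] F [ 0.2 -0.5  0.2] op 0.648
tilt 40.6 lean az -8.6 yaxis [ 0.091  0.995 -0.05 ] yaz 84.8
side yel 133 axis [ 0.618 -0.034] rms 0.0029 zmax 0.213
   topface n 97 [ 0.6332 -0.033   0.211 ]
side white 382 axis [ 0.6252 -0.0336] rms 0.0025 zmax 0.137
top yel 152 axis [ 0.6352 -0.03  ] rms 0.0028 zmax 0.217
   topface n 130 [ 0.624  -0.0283  0.2128]
top white 43 axis [ 0.6314 -0.0262] rms 0.0025 zmax 0.137
```

View pics/s11.png

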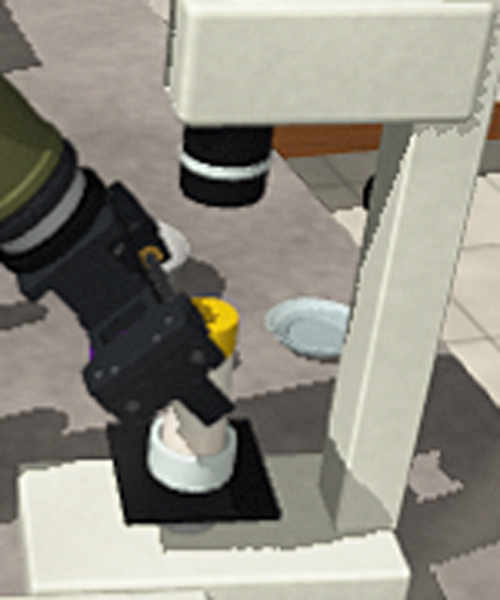

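```bash
cat > crk.py <<'E'
from rs import *
tilt=np.radians(40.6)
ax=np.array([.533,-.186]); sy=-.155
S=R.from_euler('z',sy)
Rtool0=R.from_quat([.034,.937,-.039,.345])
# obstacle points (stand frame): plate up, ring/vial, housing etc
pts=[]
for x in np.linspace(-.05,.05,11):
    for y in np.linspace(-.05,.05,11):
        for z in(.132,.14,.09,.11): pts.append([x,y,z])
for z in np.linspace(.14,.26,8):
    for a in np.linspace(0,6.28,12): pts.append([.022*np.cos(a),.022*np.sin(a),z])
for x in np.linspace(-.11,.14,20):
    for y in np.linspace(-.065,.065,10): pts.append([x,y,.05])
pts=S.apply(np.array(pts))+[.628,-.0287,0]
def boxdist(P,T,p):
    L=T.inv().apply(P-p); h=np.array([.0375,.0935,.1]); c=np.array([0,0,-.045-.1])
    d=np.abs(L-c)-h; 
    d2=np.abs(L-[0,0,-.013])-np.array([.011,.032,.032])  # fingers
    sd=lambda d:np.linalg.norm(np.maximum(d,0),axis=1)+np.minimum(d.max(1),0)
    return min(sd(d).min(),sd(d2).min())
q0=np.array([-.02,.772,-.145,2.287,2.719,.661,-1.296])
for azd in(-10,0,10,20,30,40):
    az=np.radians(azd)
    z=Rtool0.as_matrix()[:,2]; T=R.from_euler('z',az-np.arctan2(z[1],z[0]))*Rtool0
    ds=[boxdist(pts,T,np.array([ax[0]+.045*np.cos(a),ax[1]+.045*np.sin(a),.1])) for a in np.arange(0,6.28,.3)]
    q,_=goseg(q0,[.53,-.015,.173],-.15); q,_=goseg(q,[.53,-.05,.22],az); q,_=goseg(q,[.565,-.216,.2],az); q,_=goseg(q,[.565,-.216,.1],az)
    s=desc(q); bad=0; qm=[q]
    for i in range(1,25):
        a=-.75-i*2*np.pi/12
        q=seg(q,np.array([ax[0]+.045*np.cos(a),ax[1]+.045*np.sin(a),.1])-fk2(q,X)[0],0,1); qm.append(q)
        bad=max(bad,np.linalg.norm(fk2(q,X)[0]-[ax[0]+.045*np.cos(a),ax[1]+.045*np.sin(a),.1]))
    qm=np.array(qm)
    print(azd,'mindist %.3f'%min(ds),'track err %.4f'%bad,s,'\n  margin lo',(qm-lo).min(0).round(2),'hi',(hi-qm).min(0).round(2))
E
python3 crk.py
```

```text
-10 mindist 0.005 track err 0.0080 q [ 0.46  0.95 -0.19  2.33  3.14  0.83 -1.26] pos [ 0.565 -0.216  0.1  ] tilt 40.6 az -10 fore az 130 el -81 
  margin lo [3.43 1.41 0.91 2.18 3.75 0.77 1.4 ] hi [ 2.35  1.04  1.69 -0.    0.94  0.94  3.55]
0 mindist 0.013 track err 0.0000 q [ 0.56  0.95 -0.22  2.29  3.34  0.73 -1.19] pos [ 0.565 -0.216  0.1  ] tilt 40.6 az -0 fore az 104 el -82 
  margin lo [3.42 1.41 1.22 2.15 4.16 0.68 1.47] hi [2.37 1.08 1.72 0.01 0.75 1.03 3.77]
10 mindist 0.024 track err 0.0000 q [ 0.67  0.95 -0.28  2.23  3.55  0.6  -1.16] pos [ 0.565 -0.216  0.1  ] tilt 40.6 az 10 fore az 66 el -81 
  margin lo [3.52 1.41 1.16 2.09 4.36 0.55 1.5 ] hi [2.26 1.1  1.75 0.07 0.54 1.18 3.69]
20 mindist 0.039 track err 0.0000 q [ 0.78  0.96 -0.39  2.14  3.78  0.44 -1.17] pos [ 0.565 -0.216  0.1  ] tilt 40.6 az 20 fore az 41 el -76 
  margin lo [3.62 1.41 1.05 2.01 4.56 0.38 1.49] hi [2.15 1.11 1.79 0.15 0.32 1.36 3.66]
30 mindist 0.042 track err 0.0000 q [ 0.92  1.01 -0.56  2.05  4.13  0.23 -1.29] pos [ 0.565 -0.216  0.1  ] tilt 40.9 az 30 fore az 32 el -66 
  margin lo [3.72 1.42 0.86 1.91 4.8  0.15 1.37] hi [2.   1.06 1.86 0.25 0.   1.54 3.68]
40 mindist 0.046 track err 0.0248 q [ 1.03  1.1  -0.76  2.03  4.14  0.04 -1.1 ] pos [ 0.553 -0.192  0.088] tilt 41.0 az 39 fore az 38 el -55 
  margin lo [ 3.82  1.44  0.69  1.87  4.9  -0.    1.53] hi [ 1.87  0.98  1.99  0.3  -0.    1.68  3.59]
```

>>> {"op": "carry_out", "data": {"linear": [[-0.015,0.002,0],[-0.04,0.006,0.0],[-0.07,0.01,0.0],[-0.095,0.014,0.0]], "roll": [0,0,0,0]}}

```text
clock: 27.52
tool_pos: [0.5251, -0.015, 0.1733]
eef_rot: [0.034, 0.937, -0.04, 0.344]
contact_force: [-103.9, -8.9, -1.2]
opening: 0.651
```

```bash
python3 st.py
python3 - <<'E'
from h import *
for n in('side','top','wrist'):
    p=snapshot(n); save(p,n+'12')
E
python3 st.py
```

```text
t 27.52 pos [ 0.5251 -0.015   0.1733] q [ 0.006  0.792 -0.329  2.561  2.621  0.974 -1.318] F [-103.9   -8.9   -1.2] op 0.651
tilt 40.5 lean az -8.8 yaxis [ 0.092  0.994 -0.052] yaz 84.7
t 27.67 pos [ 0.5261 -0.0137  0.1729] q [ 0.009  0.793 -0.334  2.558  2.624  0.973 -1.318] F [-0.  -0.1  0.2] op 0.65
tilt 40.5 lean az -8.4 yaxis [ 0.09   0.995 -0.048] yaz 84.9
```

View pics/side12.png

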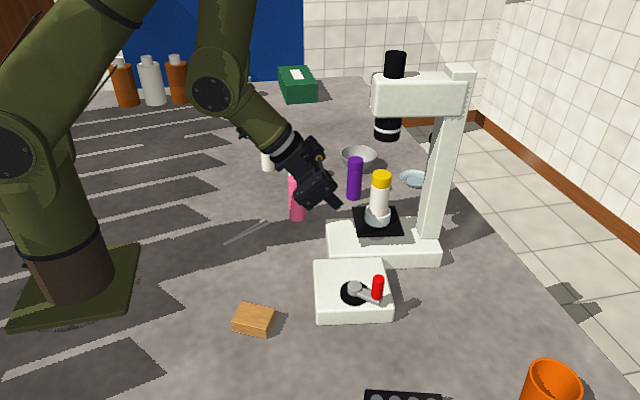

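View pics/top12.png

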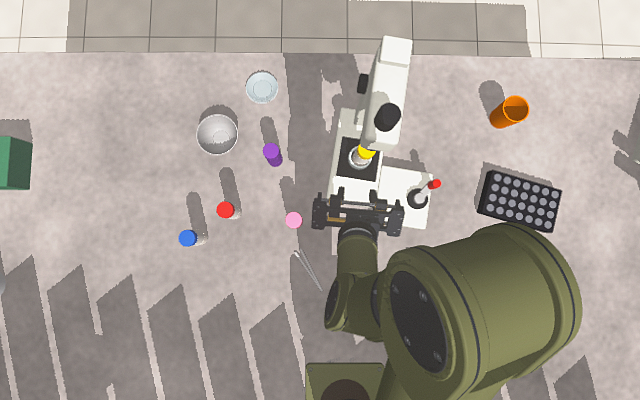

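>>> {"op": "carry_out", "data": {"linear": [[0.004,-0.01,0.02],[0.01,-0.03,0.035],[0.014,-0.06,0.04],[0.02,-0.09,0.04],[0.026,-0.12,0.04],[0.032,-0.15,0.035],[0.036,-0.18,0.03],[0.039,-0.2,0.02]], "roll": [0,0.05,0.11,0.17,0.23,0.29,0.35,0.41], "gripper": 0.6}}

```text
clock: 28.33
tool_pos: [0.5638, -0.2197, 0.1925]
eef_rot: [-0.157, 0.925, 0.03, 0.344]
contact_force: [1.2, 0.8, -0.5]
opening: 0.599
```

```bash
python3 st.py
cat > hm.py <<'E'
from h import *
from scipy.optimize import least_squares
import sys
for n in sys.argv[2:]:
    p=snapshot(n); save(p,n+sys.argv[1])
    P,u,v=cloud(p); c=p['img'][v,u].astype(int)
    m=(c[:,0]-c[:,1]>70)&(c[:,0]-c[:,2]>70)&(P[:,2]>.066)&(P[:,2]<.122)&(np.hypot(P[:,0]-.533,P[:,1]+.186)<.075)
    Q=P[m]
    if len(Q)<12: print(n,len(Q)); continue
    f=least_squares(lambda c:np.hypot(Q[:,0]-c[0],Q[:,1]-c[1])-.011,np.median(Q[:,:2],0),loss='soft_l1',f_scale=.0015).x
    d=f-[.533,-.186]; print(n,len(Q),f.round(4),'r',np.hypot(*d).round(4),'az',np.degrees(np.arctan2(d[1],d[0])).round(1),'top',Q[Q[:,2]>.112].mean(0).round(4) if (Q[:,2]>.112).any() else '')
E
python3 hm.py 13 side top wrist
```

```text
t 28.33 pos [ 0.5638 -0.2197  0.1925] q [ 0.878  0.791 -0.568  2.158  3.541  0.257 -1.086] F [ 1.2  0.8 -0.5] op 0.599
tilt 40.4 lean az 14.6 yaxis [-0.312  0.949 -0.053] yaz 108.2
side 216 [ 0.554  -0.2327] r 0.0512 az -65.8 top [ 0.5586 -0.2208  0.1146]
top 36 [ 0.5677 -0.2137] r 0.0444 az -38.5 top [ 0.5657 -0.2047  0.1153]
wrist 1969 [ 0.5651 -0.2151] r 0.0434 az -42.2 top [ 0.562  -0.2161  0.1154]
```

View pics/side13.png

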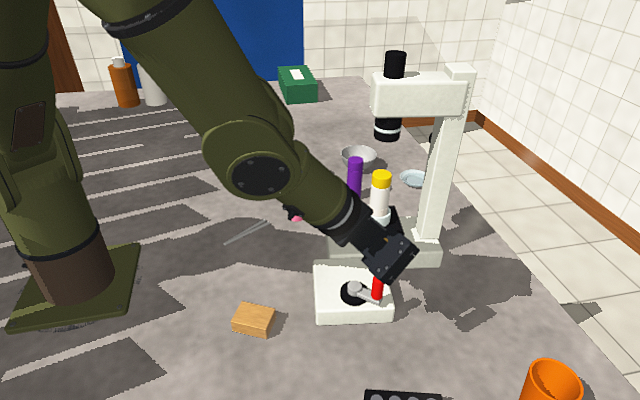

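>>> {"op": "carry_out", "data": {"linear": [[0.001,0.004,-0.03],[0.001,0.004,-0.055],[0.001,0.004,-0.08],[0.001,0.004,-0.092],[0.001,0.004,-0.092]], "roll": [0,0,0,0,0]}}

```text
clock: 28.9
tool_pos: [0.5627, -0.2131, 0.0963]
eef_rot: [-0.155, 0.927, 0.033, 0.341]
contact_force: [-0.5, -0.6, 0.8]
opening: 0.602
```

```bash
python3 st.py; python3 hm.py 14 wrist
```

```text
t 28.9 pos [ 0.5627 -0.2131  0.0963] q [ 0.779  0.972 -0.427  2.19   3.511  0.481 -0.998] F [-0.5 -0.6  0.8] op 0.602
tilt 40.0 lean az 15.0 yaxis [-0.309  0.95  -0.044] yaz 108.0
wrist 3026 [ 0.5652 -0.2151] r 0.0434 az -42.2 top
```

View pics/wrist14.png

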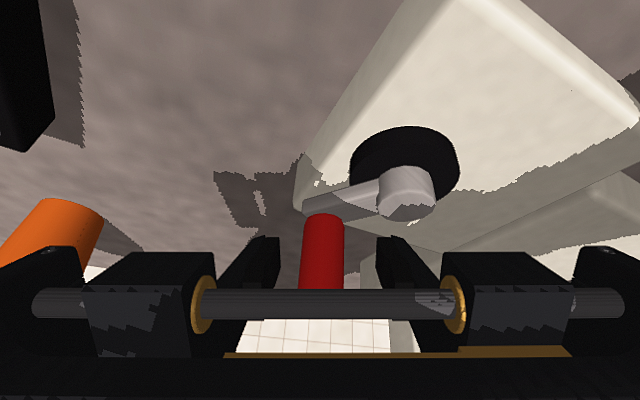

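>>> {"op": "carry_out", "data": {"linear": [[0.0025,-0.002,0.003],[0.0025,-0.002,0.003],[0.0025,-0.002,0.003],[0.0025,-0.002,0.003],[0.0025,-0.002,0.003],[0.0025,-0.002,0.003]], "roll": [0,0,0,0,0,0], "gripper": 0.15, "grip_force": 20}}

```text
clock: 29.45
tool_pos: [0.5662, -0.2152, 0.1019]
eef_rot: [-0.155, 0.926, 0.032, 0.342]
contact_force: [-2.1, -0.3, 4.5]
opening: 0.236
```

```bash
python3 st.py
python3 - <<'E'
import numpy as np
# rows for circle clockwise from current pos (.565,-.215) about (.533,-.186)
p=np.array([.565,-.215]);c=np.array([.533,-.186]);a0=np.arctan2(*(p-c)[::-1]);print(np.degrees(a0))
E
```

```text
t 29.45 pos [ 0.5662 -0.2152  0.1019] q [ 0.785  0.963 -0.436  2.181  3.515  0.465 -1.003] F [-2.1 -0.3  4.5] op 0.236
tilt 40.2 lean az 14.9 yaxis [-0.309  0.95  -0.046] yaz 108.0
-42.18444331578885
```

```bash
cat > cw.py <<'E'
import sys; from h import *
st,n,cx,cy=float(sys.argv[1]),int(sys.argv[2]),float(sys.argv[3]),float(sys.argv[4])
s=status.get_state();p=np.array(s['tool_pos']);c=np.array([cx,cy]);d=p[:2]-c;a=np.arctan2(d[1],d[0])
print('t',s['clock'],'az',np.degrees(a).round(1),'r',np.hypot(*d).round(4),'z',p[2].round(4),'F',np.round(s['contact_force'],1),'q',np.round(s['q'],2),'op',round(float(s['opening']),3))
print([[round(float(c[0]+.045*np.cos(a-st*i)-p[0]),3),round(float(c[1]+.045*np.sin(a-st*i)-p[1]),3),0 if abs(p[2]-.099)<.002 else round(float(.099-p[2]),3)] for i in range(1,n+1)])
E
python3 cw.py .25 8 .5325 -.1855
```

```text
t 29.45 az -41.4 r 0.0449 z 0.1019 F [-2.1 -0.3  4.5] q [ 0.79  0.96 -0.44  2.18  3.51  0.46 -1.  ] op 0.236
[[-0.008, -0.008, -0.003], [-0.018, -0.013, -0.003], [-0.029, -0.015, -0.003], [-0.04, -0.015, -0.003], [-0.051, -0.012, -0.003], [-0.061, -0.006, -0.003], [-0.069, 0.002, -0.003], [-0.075, 0.011, -0.003]]
```

>>> {"op": "carry_out", "data": {"linear": [[-0.008,-0.008,-0.002],[-0.018,-0.013,-0.002],[-0.029,-0.015,-0.002],[-0.04,-0.015,-0.002],[-0.051,-0.012,-0.002],[-0.061,-0.006,-0.002],[-0.069,0.002,-0.002],[-0.075,0.011,-0.002]], "roll": [0,0,0,0,0,0,0,0]}}

```text
clock: 30.12
tool_pos: [0.4933, -0.206, 0.1017]
eef_rot: [-0.154, 0.925, 0.03, 0.346]
contact_force: [5.1, -0.4, 4.7]
opening: 0.241
```

```bash
python3 cw.py .3 8 .5325 -.1855
python3 - <<'E'
from h import *
p=snapshot('side'); save(p,'side15')
E
```

```text
t 30.1167 az -152.4 r 0.0443 z 0.1017 F [ 5.1 -0.4  4.7] q [ 0.83  0.97 -0.39  2.37  3.52  0.66 -0.92] op 0.241
[[-0.005, 0.012, -0.003], [-0.005, 0.026, -0.003], [-0.002, 0.039, -0.003], [0.005, 0.05, -0.003], [0.016, 0.059, -0.003], [0.028, 0.064, -0.003], [0.041, 0.065, -0.003], [0.055, 0.063, -0.003]]
```

View pics/side15.png

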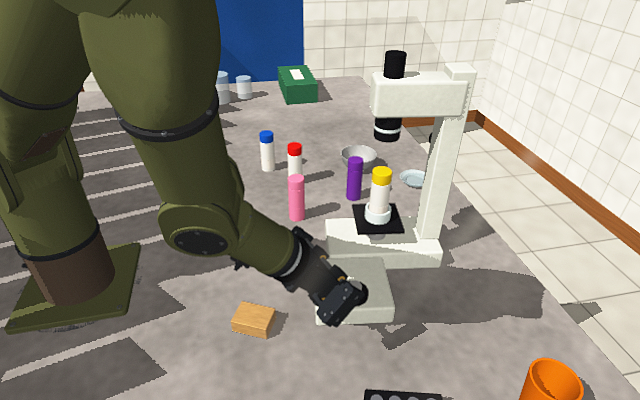

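>>> {"op": "carry_out", "data": {"linear": [[-0.005,0.012,-0.002],[-0.005,0.026,-0.002],[-0.002,0.039,-0.002],[0.005,0.05,-0.002],[0.016,0.059,-0.002],[0.028,0.064,-0.002],[0.041,0.065,-0.002],[0.055,0.063,-0.002]], "roll": [0,0,0,0,0,0,0,0]}}

```text
clock: 30.83
tool_pos: [0.548, -0.1413, 0.1014]
eef_rot: [-0.155, 0.925, 0.03, 0.347]
contact_force: [-6.4, -6.6, 14.4]
opening: 0.24
```

```bash
python3 cw.py .3 8 .5325 -.1855
```

```text
t 30.8333 az 70.7 r 0.0468 z 0.1014 F [-6.4 -6.6 14.4] q [ 0.62  0.97 -0.39  2.35  3.34  0.7  -0.95] op 0.24
[[0.011, -0.008, -0.002], [0.021, -0.018, -0.002], [0.027, -0.029, -0.002], [0.029, -0.043, -0.002], [0.028, -0.056, -0.002], [0.022, -0.068, -0.002], [0.014, -0.078, -0.002], [0.002, -0.086, -0.002]]
```

>>> {"op": "carry_out", "data": {"linear": [[0.011,-0.008,0],[0.021,-0.018,0],[0.027,-0.029,0],[0.029,-0.043,0],[0.028,-0.056,0],[0.022,-0.068,0],[0.014,-0.078,0],[0.002,-0.086,0]], "roll": [0,0,0,0,0,0,0,0]}}

```text
clock: 31.5
tool_pos: [0.5504, -0.2262, 0.1019]
eef_rot: [-0.156, 0.924, 0.031, 0.347]
contact_force: [1.2, 7.1, 1.7]
opening: 0.241
```

```bash
python3 cw.py .3 8 .5325 -.1855
```

```text
t 31.5 az -66.2 r 0.0445 z 0.1019 F [1.2 7.1 1.7] q [ 0.84  0.97 -0.45  2.2   3.53  0.48 -0.97] op 0.241
[[-0.013, -0.004, -0.003], [-0.026, -0.004, -0.003], [-0.039, 0.001, -0.003], [-0.05, 0.009, -0.003], [-0.058, 0.02, -0.003], [-0.062, 0.032, -0.003], [-0.063, 0.046, -0.003], [-0.059, 0.059, -0.003]]
```

>>> {"op": "carry_out", "data": {"linear": [[-0.013,-0.004,0],[-0.026,-0.004,0],[-0.039,0.001,0],[-0.05,0.009,0],[-0.058,0.02,0],[-0.062,0.032,0],[-0.063,0.046,0],[-0.059,0.059,0]], "roll": [0,0,0,0,0,0,0,0]}}

```text
clock: 32.17
tool_pos: [0.4905, -0.1694, 0.1018]
eef_rot: [-0.154, 0.925, 0.029, 0.347]
contact_force: [-1.4, -4.0, 5.7]
opening: 0.242
```

```bash
python3 cw.py .3 8 .5325 -.1855
```

```text
t 32.1667 az 159.0 r 0.045 z 0.1018 F [-1.4 -4.   5.7] q [ 0.75  0.98 -0.39  2.45  3.41  0.77 -0.88] op 0.242
[[0.007, 0.012, -0.003], [0.016, 0.021, -0.003], [0.029, 0.027, -0.003], [0.042, 0.029, -0.003], [0.055, 0.027, -0.003], [0.067, 0.021, -0.003], [0.077, 0.012, -0.003], [0.084, 0.0, -0.003]]
```

>>> {"op": "carry_out", "data": {"linear": [[0.007,0.012,0],[0.016,0.021,0],[0.029,0.027,0],[0.042,0.029,0],[0.055,0.027,0],[0.067,0.021,0],[0.077,0.012,0],[0.084,0.0,0]], "roll": [0,0,0,0,0,0,0,0]}}

```text
clock: 32.83
tool_pos: [0.5743, -0.1665, 0.102]
eef_rot: [-0.156, 0.924, 0.031, 0.347]
contact_force: [-0.5, 5.4, 1.8]
opening: 0.243
```

```bash
python3 cw.py .15 3 .5325 -.1855
python3 - <<'E'
from h import *
p=snapshot('side'); save(p,'side16')
P,u,v=cloud(p); c=p['img'][v,u].astype(int)
m=(np.hypot(P[:,0]-.628,P[:,1]+.029)<.03)&(c[:,0]-c[:,2]>60)&(c[:,1]-c[:,2]>40)&(P[:,2]>.15); print('cap top z',P[m][:,2].max())
E
```

```text
t 32.8333 az 24.4 r 0.0459 z 0.102 F [-0.5  5.4  1.8] q [ 0.68  0.96 -0.43  2.24  3.38  0.57 -0.95] op 0.243
[[0.002, -0.007, -0.003], [0.003, -0.013, -0.003], [0.003, -0.02, -0.003]]
cap top z 0.25872597186444196
```

View pics/side16.png

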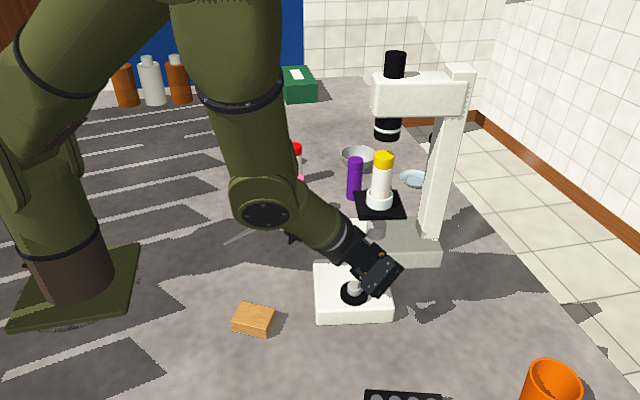

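>>> {"op": "carry_out", "data": {"linear": [[0.002,-0.007,0],[0.003,-0.013,0],[0.003,-0.019,0],[0.003,-0.021,0]], "roll": [0,0,0,0]}}

```text
clock: 33.22
tool_pos: [0.5775, -0.1918, 0.1019]
eef_rot: [-0.154, 0.925, 0.029, 0.347]
contact_force: [-1.8, 5.9, 2.4]
opening: 0.236
```

>>> {"op": "carry_out", "data": {"linear": [[0,0,0],[0,0,0],[0,0,0],[0,0,0]], "roll": [0,0,0,0], "gripper": 0.6}}

```text
clock: 33.55
tool_pos: [0.5774, -0.1929, 0.1016]
eef_rot: [-0.153, 0.925, 0.028, 0.347]
contact_force: [0.5, -0.2, 1.0]
opening: 0.52
```

```bash
python3 st.py; python3 hm.py 17 wrist
```

```text
t 33.55 pos [ 0.5774 -0.1929  0.1016] q [ 0.731  0.968 -0.44   2.2    3.419  0.515 -0.954] F [ 0.5 -0.2  1. ] op 0.52
tilt 40.7 lean az 14.0 yaxis [-0.303  0.951 -0.054] yaz 107.7
wrist 3490 [ 0.5765 -0.1917] r 0.0439 az -7.4 top [ 0.5674 -0.1955  0.113 ]
```

>>> {"op": "carry_out", "data": {"linear": [[0,0,0.01],[0,-0.002,0.035],[-0.005,-0.01,0.065],[-0.01,-0.02,0.09],[-0.015,-0.03,0.11],[-0.015,-0.03,0.11]], "roll": [0,0,0,0,0,0]}}

```text
clock: 34.1
tool_pos: [0.5631, -0.2261, 0.216]
eef_rot: [-0.152, 0.924, 0.025, 0.349]
contact_force: [0.3, -0.8, 0.9]
opening: 0.6
```

```bash
python3 st.py
python3 - <<'E'
from h import *
from scipy.optimize import least_squares
for n in('side','top'):
    p=snapshot(n); save(p,n+'18'); P,u,v=cloud(p); c=p['img'][v,u].astype(int)
    near=np.hypot(P[:,0]-.628,P[:,1]+.029)<.03
    m=near&(P[:,2]>.172)&(P[:,2]<.262); Q=P[m]; 
    for lo,hi in((.172,.205),(.215,.262)):
        k=Q[(Q[:,2]>lo)&(Q[:,2]<hi)]
        if len(k)<20: print(n,lo,len(k)); continue
        f=least_squares(lambda c:np.hypot(k[:,0]-c[0],k[:,1]-c[1])-.02,[.628,-.029],loss='soft_l1',f_scale=.002).x; print(n,lo,len(k),f.round(4),k[:,2].max().round(4))
    for q in('vial_blue','vial_red'):
        r=cut_out(p,q)
        if r:
            Q,_,_=cloud(p,r[0]['region']);Q=Q[Q[:,2]>.02]
            print(n,q,least_squares(lambda c:np.hypot(Q[:,0]-c[0],Q[:,1]-c[1])-.02,np.median(Q[:,:2],0)+[0,.01],loss='soft_l1',f_scale=.002).x.round(4))
E
```

```text
t 34.1 pos [ 0.5631 -0.2261  0.216 ] q [ 0.922  0.756 -0.622  2.149  3.497  0.213 -1.055] F [ 0.3 -0.8  0.9] op 0.6
tilt 41.0 lean az 13.4 yaxis [-0.299  0.952 -0.061] yaz 107.4
side 0.172 264 [ 0.6265 -0.0301] 0.2049
side 0.215 531 [ 0.6266 -0.0299] 0.2607
top 0.172 65 [ 0.6293 -0.029 ] 0.2045
top 0.215 117 [ 0.6299 -0.0292] 0.2618
top vial_blue [0.432  0.3873]
top vial_red [0.5006 0.2985]
```

View pics/side18.png

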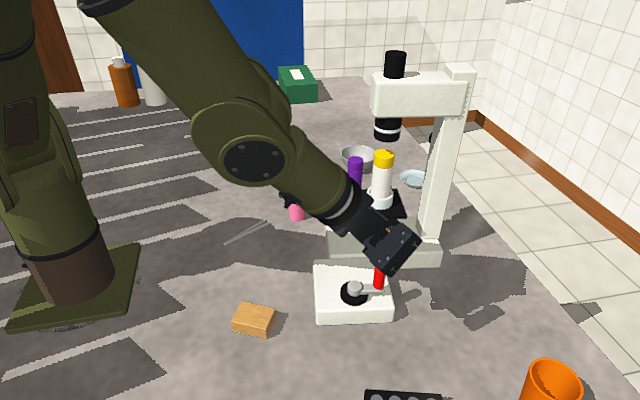

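```bash
python3 -c "
from plant import finish_job
print(finish_job())"
```

```text
the job is handed in; nothing more can be done
None
```

The yellow-capped vial is standing in the ring, the stage is wound all the way up, and the job was handed in at about 34 s. No verdict was reported.

**How it was done**
- **Leaning the gripper:** the moves only shift the tool and turn it about the vertical. I got the 40° lean by pressing the arm against its reach limits.
- **Moving the vial:** I picked it up by the cap, set it down in open space and gripped it again lower, then lowered it into the ring. Contact with the stage was about 6 N, and I let go with the stage about 2 mm above its lowest position.
- **Winding the crank:** I turned it clockwise to within about 1.5° of where two full turns end, let go and moved clear.

**Last checks**
- **Yellow vial:** the side camera puts its axis within about 1 mm of the ring's centre. The top camera agrees to about 2 mm. It is upright.
- **Stage:** the cap top is at about 0.260 m, so the stage is about 50 mm up.
- **Other vials:** from the top camera, blue and red are within 1 mm of where they started. The side camera did not find them in that last check, because the arm was in the way.
- **Robot:** the force at the tool was near zero after I moved clear, so it was touching nothing.

**One thing that may count against the run:** while backing away from the vial after letting go, joint 4 ran onto its range limit (2.561 read, against 2.56). The wrist force read 104 N at the end of that move, under the 120 N limit. The highest force during the move was not recorded. By the next reading it was back to zero, and the pictures showed nothing displaced.

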